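Sort worn pastel sticks by length and set the sharpener back on the turntable

ROBOT

A 6-joint arm with a two-finger parallel gripper is mounted at the origin on the work surface. World frame = base frame: x ahead of the robot, y to its left, z up, the work surface at z = 0. Lengths are in mm, angles in rad, forces in N, time in s.
With the tool pointing down it reaches from about 275 to 750 mm from the base axis. Payload 10.2 kg.
Tool frame: the origin (TCP) lies between the finger pads; the fingertips stand 11 mm ahead of it and the grasp point (between the pads) lies 8 mm behind it; z points along the fingers, y is the line along which they close (so a half turn about z gives the same grasp; the last joint's range is limited). The gripper opens to 88 mm and grips with 3 to 60 N. Pads are 18 mm wide; open, the fingers measure 123 mm over their backs; the gripper's body (75 mm by 187 mm) begins 45 mm behind the grasp point.
Start: joints at [1.038, 0.313, 1.498, -0, 1.331, -0.223], TCP at [160.069, 500.009, 249.72] pointing down, gripper open.
Joint ranges: [-2.94, 2.94], [-0.97, 2.17], [0.19, 2.56], [-1.23, 4.37], [0.02, 3.11], [-2.88, 2.88]. Speed limits (rad/s): [2.39, 2.39, 3.01, 3.14, 3.14, 3.14].

INTERFACE

Orientations are given as [roll, pitch, yaw] about the fixed x, y, z axes, in that order (R = Rz(yaw) Ry(pitch) Rx(roll)).
In Python, from bench import r gives the robot as it stands. The module is installed in compiled form; this text tells all that it offers.
- The arm moves only by the shell command python3 -m handwheel 'ROWS' [FORCE]. ROWS is text: rows parted by semicolons, each of 5 numbers parted by spaces: the shift along the tool's x, y, z in mm, then the turn about the tool's z in rad, then the closure, from -1 (fully open) to 1 (shut). A call has 1 to 10 rows; each row is the pose to reach, as a shift and turn from the pose commanded when the call began, along the tool's axes at that moment; what a row does not reach only later rows make up. A row lasts 1/10 s, in which the tool goes at most 50 mm and 8.59 degrees, less where a joint would pass 70% of its speed; a pose out of reach is approached as far as the arm can. A call with a gripper value outside its range is refused whole. The fingers move at their own pace and stop on an object; FORCE is the grip in N (left out, the last holds). Time passes only in rows, so rows that repeat a pose let the fingers close. It gives the time, the measured TCP pose, the force, the opening and the grip force at its end, in the units of the state.
- r.observe(): the state, without advancing time (a new reading comes with each control period).
- r.read_camera(name): name is "scene" or "side" or "wrist"; returns (picture, depth): 400x640x3 uint8, blue, green, red; 400x640 float32, mm along the optical axis (not along the pixel's ray), 0 where there is no reading.
- r.camera_model(name): a dict with "camera_matrix" (3x3 intrinsics, pixels), "dist_coeffs" ([k1, k2, p1, p2, k3] as OpenCV has them; the pictures are not rectified), "rvec" (rotation vector, rad) and "tvec" (3), from world to camera coordinates, as OpenCV has them; the wrist camera has in their place "hand_eye" (4x4, takes a point from camera to tool coordinates, whose origin is the TCP and whose axes are the flange's). Camera axes: x right, y down, z forward; pixel columns grow to the right and rows downward; lengths in mm; the calibration is good to about 2 mm. A picture is of the moment at which its call begins: read the wrist's pose just before it. camera_model takes no time and is no camera call.
- r.job_done(): hands the job in; it is judged then, once.
The state is a dict: "clock": time; "joint_positions": joint angles; "joint_velocities": joint speeds; "tau": joint torques, N m; "tool_pos": TCP position; "ee_rot": TCP orientation; "force": force on the tool from outside, world axes, zero at the start; "torque": the same for the moment, N m; "grip_width": finger opening in mm; "grasp_force": force on a finger pad.
Only numpy, scipy, OpenCV 4.12 (cv2) and the standard library are available. Lean on these libraries where they do the work, as an engineer would, in place of code of your own. Each camera call takes 0.05 s, during which the arm holds its last target. There are 200 camera calls.

TASK

Tidy the art desk: lift the stray pastel sticks off the spinning turntable and collect the ones lying about the desk, and lay every stick flat in the tray whose row matches its length, across the row and side by side, never on top of one another. Once the turntable is clear of sticks, stand the yellow barrel sharpener upright in the middle of it, centred in the painted yellow ring. Leave the eraser and everything else alone.

Things in the scene. Friction and masses are not known exactly. Their poses are not given: they have to be found in the camera images.
- short_a: a short pastel stick, 48 mm long, square section 16 x 16 mm, blue with a paper sleeve round its middle half, about 17 g; origin at its centre, x along its length. All sticks look alike except in length; it may be absent. It starts on the turntable.
- short_b: a short pastel stick, 48 mm long, square section 16 x 16 mm, blue with a paper sleeve round its middle half, about 17 g; origin at its centre, x along its length. All sticks look alike except in length; it may be absent.
- short_c: a short pastel stick, 48 mm long, square section 16 x 16 mm, blue with a paper sleeve round its middle half, about 17 g; origin at its centre, x along its length. All sticks look alike except in length; it may be absent.
- row_short: fixed open white tray, the row for short sticks: outside 188 mm along its x by 72 mm along its y by 12 mm high, walls and floor 4 mm thick, inside 180 x 64 x 8 mm deep. Origin: centre of its underside, z up; the row runs along x. Sticks lie across it (along y) side by side; grey outlines at x = -52, 0, +52 mm suggest places
- medium_a: a medium pastel stick, 72 mm long, square section 16 x 16 mm, blue with a paper sleeve round its middle half, about 26 g; origin at its centre, x along its length. All sticks look alike except in length; always there. It starts on the turntable.
- medium_b: a medium pastel stick, 72 mm long, square section 16 x 16 mm, blue with a paper sleeve round its middle half, about 26 g; origin at its centre, x along its length. All sticks look alike except in length; it may be absent.
- medium_c: a medium pastel stick, 72 mm long, square section 16 x 16 mm, blue with a paper sleeve round its middle half, about 26 g; origin at its centre, x along its length. All sticks look alike except in length; it may be absent.
- row_medium: fixed open white tray, the row for medium sticks: outside 188 mm along its x by 96 mm along its y by 12 mm high, walls and floor 4 mm thick, inside 180 x 88 x 8 mm deep. Origin: centre of its underside, z up; the row runs along x. Sticks lie across it (along y) side by side; grey outlines at x = -52, 0, +52 mm suggest places
- long_a: a long pastel stick, 96 mm long, square section 16 x 16 mm, blue with a paper sleeve round its middle half, about 34 g; origin at its centre, x along its length. All sticks look alike except in length; it may be absent.
- long_b: a long pastel stick, 96 mm long, square section 16 x 16 mm, blue with a paper sleeve round its middle half, about 34 g; origin at its centre, x along its length. All sticks look alike except in length; it may be absent.
- long_c: a long pastel stick, 96 mm long, square section 16 x 16 mm, blue with a paper sleeve round its middle half, about 34 g; origin at its centre, x along its length. All sticks look alike except in length; it may be absent.
- row_long: fixed open white tray, the row for long sticks: outside 188 mm along its x by 120 mm along its y by 12 mm high, walls and floor 4 mm thick, inside 180 x 112 x 8 mm deep. Origin: centre of its underside, z up; the row runs along x. Sticks lie across it (along y) side by side; grey outlines at x = -52, 0, +52 mm suggest places
- susan: fixed foot of the turntable; origin on the spin axis at table level. A light-wood disc, 190 mm across and 10 mm thick, spins on it almost without friction; the disc's top is 26 mm above the table, flat with no rim, with a yellow ring of 72 mm outer and 60 mm inner diameter painted round its centre
- susan_top (a point): the centre of the top surface of the turntable's disc (does not turn with it), 26 mm above the table
- disc (a joint): turning angle of the turntable's disc, rad, anticlockwise from above positive; spins freely, no stops
- sharpener: barrel pencil sharpener, yellow with a black band, a squat drum 54 mm across up to 34 mm high, then tapering to 46 mm across at its flat top, 42 mm high, about 90 g, loose and upright; origin at the centre of its underside, z up
- eraser: bystander: loose white eraser 40 x 18 x 12 mm with a green sleeve, among the sticks to the robot's left; origin at the centre of its underside, x along its length; leave it where it lies

How it is judged:
By the outcome, as a careful person would: the job done as asked, in the order asked, and still so for the second after the job is handed in, with the robot touching nothing.
Of short_a, short_b, short_c, medium_b, medium_c, long_a, long_b, long_c only 5 to 7 are there at a start; the rules pass over those that are not, and their reading is None.
At some moment in a run one of short_b, short_c, medium_b, medium_c, long_a, long_b, long_c may be knocked a few centimetres aside while the robot is not near it.
Once in a run the grip may slacken for a moment while it holds something.
It also fails if it takes over 210 s, if anything falls off the work surface, if the arm or the gripper's body presses on something with over 40 N, if the wrist force passes 120 N, or if a joint passes its speed limit or range.

## Working session

There is one attempt and no reset: what is moved stays moved. The work goes in short steps, Python scripts to look and compute and a shell command to move; the robot and the scene stay as the last step left them, time stands still between calls to the robot, and variables do not carry over. Pictures are saved under pics/ and viewed, at most 14 in all, crops included, and the job is handed in when it is done.

```bash
mkdir -p pics; cat > h.py <<'E'
import numpy as np, cv2
from bench import r
from scipy.spatial.transform import Rotation as R
def cam(n):
    m=r.camera_model(n); K=np.array(m["camera_matrix"],float); d=np.array(m["dist_coeffs"],float)
    if n=="wrist":
        s=r.observe(); T=np.eye(4); T[:3,:3]=R.from_euler('xyz',s["ee_rot"]).as_matrix(); T[:3,3]=s["tool_pos"]
        C=T@np.array(m["hand_eye"],float)   # cam->world
    else:
        W=np.eye(4); W[:3,:3]=cv2.Rodrigues(np.array(m["rvec"],float))[0]; W[:3,3]=np.ravel(m["tvec"]); C=np.linalg.inv(W)
    return K,d,C
def ray(c,uv):
    K,d,C=c; p=cv2.undistortPoints(np.array(uv,float).reshape(-1,1,2),K,d).reshape(-1,2)
    return C[:3,3],(C[:3,:3]@np.c_[p,np.ones(len(p))].T).T
def onz(c,uv,z):
    o,v=ray(c,uv); return o+v*((z-o[2])/v[:,2])[:,None]
def proj(c,P):
    K,d,C=c; W=np.linalg.inv(C); return cv2.projectPoints(np.array(P,float).reshape(-1,3),cv2.Rodrigues(W[:3,:3])[0],W[:3,3],K,d)[0].reshape(-1,2)
def cloud(c,dep,uv):
    o,v=ray(c,uv); uv=np.array(uv,int).reshape(-1,2); return o+v*dep[uv[:,1],uv[:,0]][:,None]
E
python3 - <<'E'
from h import *
for n in("scene","side"):
    c=cam(n); im,d=r.read_camera(n); cv2.imwrite(f"pics/{n}0.png",im); np.save(f"{n}0.npy",d); print(n,c[2].round(2).tolist(),c[0][0,0])
c=cam("wrist");im,d=r.read_camera("wrist");cv2.imwrite("pics/w0.png",im);print(c[2].round(2).tolist());s=r.observe();print(s["clock"],s["ee_rot"],s["tool_pos"],s["grip_width"],s["force"])
print(r.camera_model("wrist")["hand_eye"])
E
```

```text
scene [[-0.86, 0.31, -0.4, 963.52], [0.51, 0.55, -0.67, 739.68], [0.02, -0.78, -0.62, 767.21], [0.0, 0.0, 0.0, 1.0]] 422.39074252403975
side [[-0.97, -0.21, 0.16, 370.86], [-0.26, 0.73, -0.64, 666.09], [0.02, -0.66, -0.75, 811.15], [0.0, 0.0, 0.0, 1.0]] 437.38863921146924
[[0.3, 0.92, 0.24, 98.3], [0.95, -0.29, -0.08, 519.96], [-0.0, 0.25, -0.97, 384.78], [0.0, 0.0, 0.0, 1.0]]
0.15 [-3.14068895e+00 -1.76933698e-04  2.83180552e+00] [159.99921228 499.86019802 249.31474138] 88.52474365570276 [-0.68895489 -0.4479149   0.39768274]
[[-3.79131046e-06 -9.67105027e-01 -2.54377408e-01  6.48934632e+01]
 [ 9.99999976e-01 -5.92262103e-05  2.10264959e-04  2.27395508e-01]
 [-2.18414109e-04 -2.54377401e-01  9.67105005e-01 -1.35523812e+02]
 [ 0.00000000e+00  0.00000000e+00  0.00000000e+00  1.00000000e+00]]
```

View pics/scene0.png

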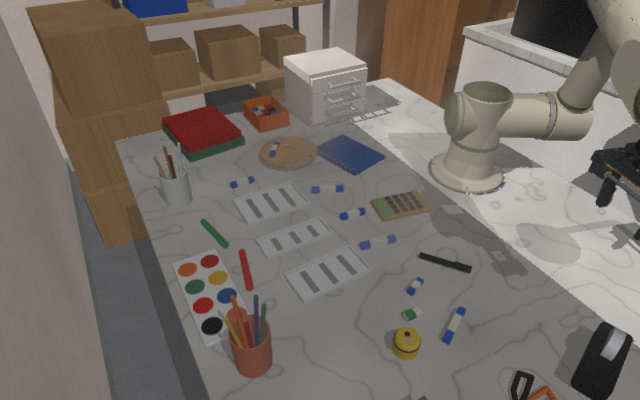

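View pics/side0.png

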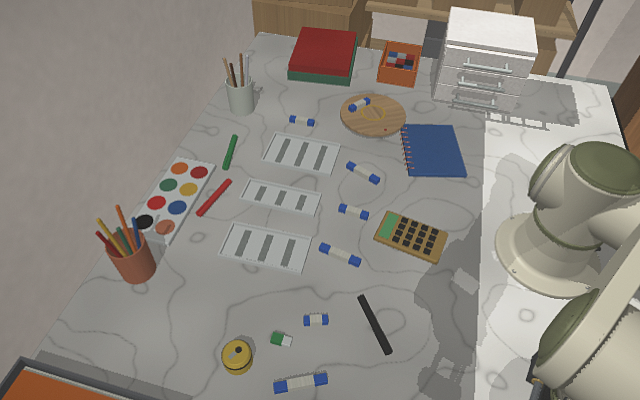

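Sticks are visible in side at (302,120), (363,172), (353,212), (340,255), (316,319) and (300,382), plus at least one on the disc near (359,104). The sharpener is at (237,355), the eraser at (281,339). I'll enlarge and check depth.

```bash
cat > seg.py <<'E'
from h import *
def blobs(n,im,zt=16):
    c=cam(n); hsv=cv2.cvtColor(im,cv2.COLOR_BGR2HSV)
    m=cv2.inRange(hsv,(108,140,60),(128,255,255))
    k,l,st,ce=cv2.connectedComponentsWithStats(m)
    return [(ce[i].round(1).tolist(),int(st[i,4])) for i in range(1,k) if st[i,4]>8],m
E
python3 - <<'E'
from h import *
from seg import blobs
for n in("side","scene"):
    im=cv2.imread(f"pics/{n}0.png"); d=np.load(f"{n}0.npy"); b,m=blobs(n,im); c=cam(n)
    for p,a in b:
        w=cloud(c,d,[p])[0]; print(n,p,a,w.round(0).tolist())
im=cv2.imread("pics/side0.png"); cv2.imwrite("pics/c1.png",cv2.resize(im[85:275,230:480],None,fx=3.1,fy=3.1,interpolation=cv2.INTER_CUBIC))
import time
for i in range(3):
    im,d=r.read_camera("side"); cv2.imwrite(f"pics/s{i}.png",im); b,_=blobs("side",im); print(r.observe()["clock"],[x for x in b if x[0][1]<115])
E
```

```text
side [367.0, 100.4] 25 [484.0, -387.0, 42.0]
side [352.0, 107.4] 36 [520.0, -347.0, 38.0]
side [292.2, 118.5] 33 [680.0, -281.0, 13.0]
side [310.4, 122.0] 38 [624.0, -277.0, 16.0]
side [423.5, 125.0] 12 [312.0, -356.0, 14.0]
side [437.0, 125.0] 13 [275.0, -368.0, 13.0]
side [404.6, 129.1] 9 [362.0, -325.0, 13.0]
side [404.8, 134.4] 9 [358.0, -303.0, 12.0]
side [407.4, 144.2] 17 [346.0, -264.0, 12.0]
side [406.9, 149.0] 11 [345.0, -244.0, 13.0]
side [407.5, 154.0] 11 [341.0, -224.0, 13.0]
side [408.5, 159.1] 10 [336.0, -207.0, 11.0]
side [350.3, 165.6] 53 [479.0, -138.0, 14.0]
side [411.2, 165.2] 10 [327.0, -186.0, 11.0]
side [373.9, 178.7] 72 [412.0, -107.0, 16.0]
side [181.2, 204.1] 19 [839.0, 99.0, 14.0]
side [172.6, 209.8] 20 [850.0, 121.0, 15.0]
side [342.2, 207.7] 53 [468.0, 9.0, 18.0]
side [364.0, 214.8] 63 [414.0, 12.0, 13.0]
side [133.1, 221.1] 15 [822.0, 264.0, 159.0]
side [324.0, 247.7] 84 [481.0, 130.0, 17.0]
side [354.3, 260.5] 96 [411.0, 142.0, 13.0]
side [324.7, 319.1] 53 [439.0, 291.0, 16.0]
side [306.3, 320.6] 55 [472.0, 304.0, 16.0]
side [320.2, 379.1] 136 [419.0, 404.0, 15.0]
side [280.0, 386.7] 142 [483.0, 435.0, 16.0]
scene [155.1, 6.9] 900 [572.0, -1564.0, 217.0]
scene [250.7, 179.2] 12 [627.0, -274.0, 17.0]
scene [233.4, 183.8] 23 [679.0, -281.0, 14.0]
scene [339.8, 187.8] 25 [410.0, -109.0, 13.0]
scene [361.9, 210.5] 23 [414.0, 15.0, 17.0]
scene [343.9, 215.5] 31 [471.0, 11.0, 19.0]
scene [419.9, 279.6] 14 [435.0, 288.0, 13.0]
scene [410.9, 290.3] 41 [475.0, 304.0, 16.0]
scene [223.1, 296.4] 69 [850.0, 110.0, 15.0]
scene [231.0, 291.4] 13 [830.0, 106.0, 16.0]
scene [460.8, 310.7] 48 [418.0, 403.0, 17.0]
scene [447.8, 336.5] 91 [486.0, 436.0, 16.0]
0.2 [([367.0, 100.4], 25), ([352.1, 107.4], 36)]
0.25 [([367.0, 100.4], 25), ([352.0, 107.5], 37)]
0.3 [([367.0, 100.4], 25), ([352.0, 107.5], 37)]
```

View pics/c1.png

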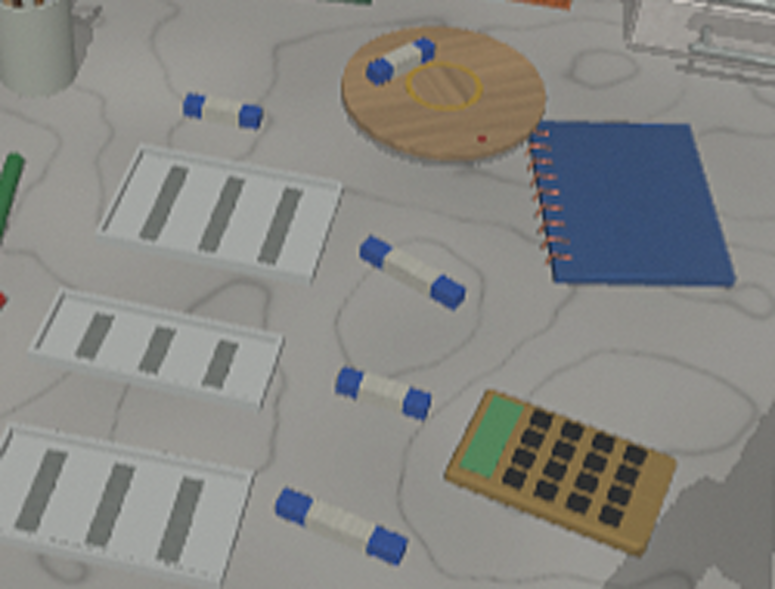

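```bash
python3 - <<'E'
from h import *
from seg import blobs
def tri(ca,a,cb,b):
    o1,v1=ray(ca,a);o2,v2=ray(cb,b);v1=v1[0]/np.linalg.norm(v1[0]);v2=v2[0]/np.linalg.norm(v2[0])
    s=np.linalg.lstsq(np.c_[v1,-v2],o2-o1,rcond=None)[0]; p,q=o1+s[0]*v1,o2+s[1]*v2
    return (p+q)/2,np.linalg.norm(p-q)
C={n:cam(n) for n in("side","scene")}; G={}
for n,roi in(("side",(225,130,345,275)),("scene",(230,178,375,300))):
    im=cv2.imread(f"pics/{n}0.png"); x0,y0,x1,y1=roi; s=im[y0:y1,x0:x1]
    hsv=cv2.cvtColor(s,cv2.COLOR_BGR2HSV); m=cv2.inRange(hsv,(0,0,60),(180,70,135))
    k,l,st,ce=cv2.connectedComponentsWithStats(m)
    G[n]=[(ce[i]+[x0,y0],st[i,4]) for i in range(1,k) if st[i,4]>40]
    for p,a in G[n]: print(n,p.round(1),a,onz(C[n],[p],4)[0].round(1))
for p,a in G["side"]:
    w=onz(C["side"],[p],4)[0]
    q=min(G["scene"],key=lambda g:np.linalg.norm(onz(C["scene"],[g[0]],4)[0]-w))[0]
    t,e=tri(C["side"],[p],C["scene"],[q]); print("mark",t.round(1),e.round(1))
B={n:[b[0] for b in blobs(n,cv2.imread(f"pics/{n}0.png"))[0]] for n in C}
for p in B["side"]:
    w=onz(C["side"],[p],16)[0]
    q=min(B["scene"],key=lambda g:np.linalg.norm(onz(C["scene"],[g],16)[0]-w))
    t,e=tri(C["side"],[p],C["scene"],[q])
    if e<6: print("blob",t.round(1),e.round(1),w.round(1))
im=cv2.imread("pics/scene0.png"); cv2.imwrite("pics/c2.png",cv2.resize(im[130:310,220:440],None,fx=3.3,fy=3.3,interpolation=cv2.INTER_CUBIC))
E
```

```text
side [282.6 150. ] 142 [ 669.1 -156.9    4. ]
side [301.  153.8] 142 [ 617.  -156.1    4. ]
side [319.8 157.4] 145 [ 564.9 -156.3    4. ]
side [305.4 179.4] 103 [580.1 -68.5   4. ]
side [260.1 193. ] 94 [674.6   6.3   4. ]
side [280.2 197.4] 95 [622.6   6.4   4. ]
side [300.6 202.1] 94 [570.6   7.3   4. ]
side [242.7 243. ] 189 [661.4 158.2   4. ]
side [265.1 247.5] 191 [609.2 156.1   4. ]
side [287.6 252.6] 194 [557.1 155.7   4. ]
side [250.8 269.1] 78 [620.4 217.    4. ]
scene [303.  238.1] 16412 [602.6  20.6   4. ]
mark [622.7  25.3  97.6] 121.8
mark [596.1 -27.8  43.1] 124.4
mark [564.9 -90.1 -20.4] 128.1
mark [580.4 -49.5 -23.2] 64.8
mark [640.   86.2  87.1] 18.7
mark [612.9  34.7  28.4] 13.1
mark [580.8 -25.6 -40.9] 5.8
mark [648.2 169.9 101.3] 87.9
mark [620.8 126.2  46.4] 101.0
mark [589.   77.5 -16. ] 117.8
mark [633.2 188.1  86.6] 142.0
blob [ 679.4 -280.5   14. ] 0.7 [ 678.5 -277.7   16. ]
blob [ 624.9 -279.1   13.7] 0.9 [ 624.3 -277.    16. ]
blob [ 411.9 -106.6   15.8] 0.7 [ 412.  -106.9   16. ]
blob [831.2 109.6  24.7] 5.6 [837.7 100.   16. ]
blob [468.1   6.2  14.6] 0.2 [468.    7.3  16. ]
blob [414.1  14.5  16.2] 0.2 [414.1  14.5  16. ]
blob [438.8 291.9  18.6] 1.5 [438.9 291.5  16. ]
blob [473.1 302.1  12.3] 0.5 [472.5 304.   16. ]
blob [418.7 404.1  18.4] 1.7 [418.7 404.2  16. ]
blob [483.9 434.5  12.2] 0.4 [483.4 435.4  16. ]
```

View pics/c2.png

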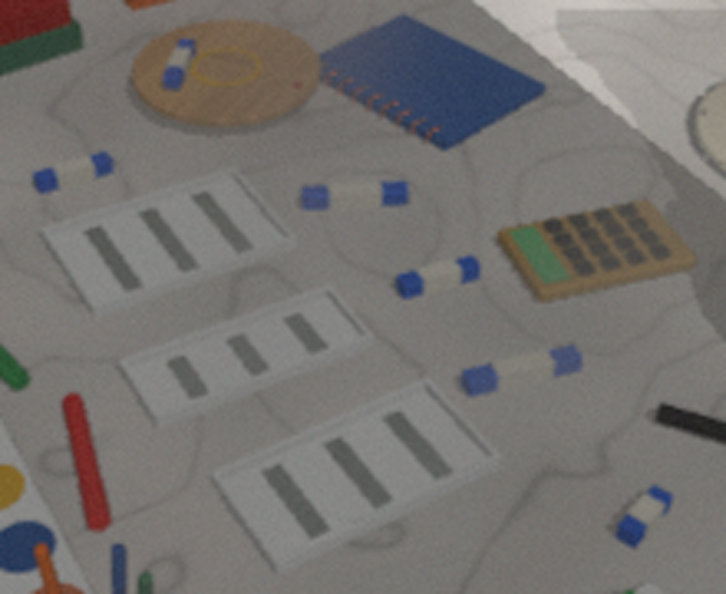

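```bash
python3 - <<'E'
from h import *
c=cam("scene"); s=cam("side")
f=lambda l:np.array(l)/3.3+[220,130]; g=lambda l:np.array(l)/3.1+[230,85]
print(onz(c,f([(115,258),(167,239),(222,221),(248,354),(357,472)]),4).round(1))
print("top rim scene",onz(c,f([(43,232),(236,172),(293,240),(97,312)]),12).round(0).tolist())
print("top rim side",onz(s,g([(145,148),(342,183),(312,280),(100,235)]),12).round(0).tolist())
print("bot rim scene",onz(c,f([(215,477),(427,382),(497,458),(281,570)]),12).round(0).tolist())
print("disc ring",onz(s,g([(444,86)]),26).round(1),onz(c,f([(227,68)]),26).round(1),onz(s,g([(342,95),(546,95)]),26).round(0),"stick",onz(s,[[367,100.4],[352,107.4]],42).round(1))
print(onz(s,[[350.3,165.6],[373.9,178.7],[324.0,247.7],[354.3,260.5],[237,355]],16).round(1))
E
```

```text
[[ 664.2 -154.6    4. ]
 [ 614.6 -156.7    4. ]
 [ 561.6 -156.2    4. ]
 [ 619.2    7.9    4. ]
 [ 606.7  157.3    4. ]]
top rim scene [[708.0, -209.0, 12.0], [522.0, -206.0, 12.0], [524.0, -93.0, 12.0], [707.0, -88.0, 12.0]]
top rim side [[703.0, -211.0, 12.0], [523.0, -214.0, 12.0], [520.0, -92.0, 12.0], [704.0, -95.0, 12.0]]
bot rim scene [[701.0, 118.0, 12.0], [517.0, 111.0, 12.0], [515.0, 202.0, 12.0], [699.0, 213.0, 12.0]]
disc ring [[ 458.6 -355.5   26. ]] [[ 458.9 -352.1   26. ]] [[ 547. -316.   26.]
 [ 365. -369.   26.]] stick [[ 484.2 -386.3   42. ]
 [ 519.4 -341.8   42. ]]
[[ 478.8 -136.3   16. ]
 [ 412.  -106.9   16. ]
 [ 481.4  129.5   16. ]
 [ 410.6  144.2   16. ]
 [ 576.7  402.7   16. ]]
```

```bash
cat > plan.py <<'E'
import sys
from h import *
x,y,z,a=map(float,sys.argv[1:5]); s=r.observe(); M=R.from_euler('xyz',s["ee_rot"]).as_matrix(); yaw=np.arctan2(M[1,0],M[0,0])
d=M.T@(np.array([x,y,z])-s["tool_pos"]); j1=np.arctan2(y,x)
for k in range(-3,4):
    t=a+k*np.pi; j6=j1+np.pi/2-t
    if abs(j6)<2.3 and abs(j6)<=1.75: print("shift",d.round(1),"turn",round(yaw-t,3),"j6",round(j6,2))
print("at",s["tool_pos"].round(1),"yaw",round(yaw,3),"clk",round(s["clock"],2))
E
cat > look.py <<'E'
import sys
from h import *
from seg import blobs
def sticks(n="wrist",zt=16,save=None):
    s=r.observe(); c=cam(n); im,d=r.read_camera(n)
    if save: cv2.imwrite(f"pics/{save}.png",im)
    hs=cv2.cvtColor(im,cv2.COLOR_BGR2HSV); b,_=blobs(n,im); out=[]
    W=[onz(c,[p],zt)[0] for p,a in b]
    for i in range(len(b)):
        for j in range(i):
            L=np.linalg.norm(W[i]-W[j])
            if min(abs(L-36),abs(L-54),abs(L-72))>6: continue
            t=np.linspace(.25,.75,7)[:,None]; pts=(np.array(b[i][0])*(1-t)+np.array(b[j][0])*t).round().astype(int)
            h=hs[pts[:,1],pts[:,0]]
            if (h[:,1]<90).mean()<.9 or (h[:,2]>90).mean()<.9: continue
            m=(W[i]+W[j])/2; e=W[i]-W[j]
            out.append((m.round(1).tolist()[:2],"L=%.0f"%(L/.75),"ang=%.3f"%(np.arctan2(e[1],e[0])%np.pi),"zdep",cloud(c,d,np.array([b[i][0],b[j][0]]).round())[:,2].round(0).tolist()))
    return out
if __name__=="__main__":
    for o in sticks(*(sys.argv[1:2] or ["wrist"]),zt=float((sys.argv[2:3] or [16])[0]),save=(sys.argv[3:4] or [None])[0]): print(*o)
    print("clk",r.observe()["clock"])
E
python3 look.py side; python3 plan.py 451 420 180 0.45
```

```text
[651.4, -277.4] L=72 ang=3.130 zdep [16.0, 17.0]
[445.3, -121.7] L=97 ang=2.725 zdep [16.0, 13.0]
[441.1, 10.7] L=73 ang=3.003 zdep [17.0, 17.0]
[446.0, 136.8] L=96 ang=2.938 zdep [17.0, 16.0]
[455.7, 298.0] L=48 ang=0.356 zdep [20.0, 19.0]
[451.0, 419.8] L=96 ang=0.449 zdep [15.0, 16.0]
clk 0.35
shift [-301.5   12.6   69.6] turn -0.76 j6 -1.27
at [160.1 500.  249.6] yaw 2.832 clk 0.35
```

```bash
python3 -m handwheel '-50 2 12 -0.15 -1;-100 4 24 -0.3 -1;-150 6 35 -0.45 -1;-200 8 47 -0.6 -1;-250 10 58 -0.76 -1;-301 12.6 69.6 -0.76 0;-301 12.6 69.6 -0.76 0;-301 12.6 69.6 -0.76 0' 25; python3 look.py wrist 16 w1; python3 plan.py 451 420 13 0.449
```

```text
clock: 1.15
tool_pos: [452.7, 418.8, 178.7]
ee_rot: [-3.141, -0.002, -2.695]
force: [-0.5, -0.8, -0.3]
grip_width: 66.3
grasp_force: 0.0
[444.9, 138.1] L=96 ang=2.938 zdep [16.0, 16.0]
[451.2, 417.5] L=96 ang=0.446 zdep [16.0, 17.0]
clk 1.2
shift [ -0.3   0.3 166.4] turn -6.284 j6 -1.27
at [451.  419.7 179.4] yaw -2.693 clk 1.2
```

View pics/w1.png

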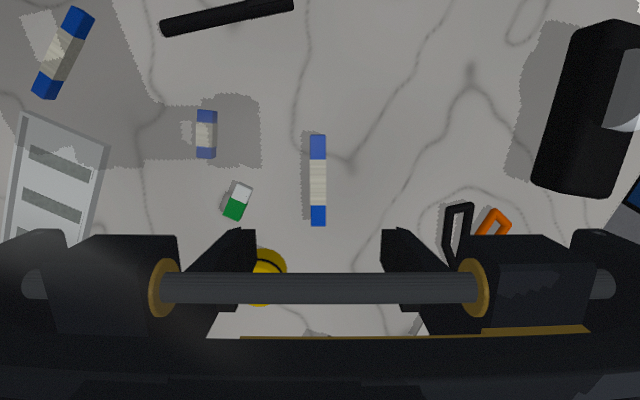

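The wrist view shows the long stick at (318,180), clear of the eraser at (237,200) and the sharpener at (268,263). Descend and grip.

```bash
python3 -m handwheel '0 -0.5 45 0 0;0 -1 90 0 0;0 -1 130 0 0;0 -1 155 0 0;0 -1 166.4 0 0;0 -1 166.4 0 0;0 -1 166.4 0 1;0 -1 166.4 0 1;0 -1 166.4 0 1;0 -1 166.4 0 1' 25; python3 -m handwheel '0 0 0 0 1;0 0 -50 0 1;0 0 -100 0 1;0 0 -100 0 1'; python3 plan.py 563 -156 113 1.571
```

```text
clock: 2.2
tool_pos: [451.2, 419.5, 14.4]
ee_rot: [3.141, 0.001, -2.691]
force: [-0.2, -0.8, 3.4]
grip_width: 15.6
grasp_force: 25.0
clock: 2.6
tool_pos: [453.4, 421.0, 120.6]
ee_rot: [3.14, 0.012, -2.691]
force: [-0.1, -0.2, -0.2]
grip_width: 15.6
grasp_force: 25.0
shift [ 152.5 -567.1    5. ] turn -4.262 j6 -0.27
at [453.4 421.  120.6] yaw -2.691 clk 2.6
```

```bash
python3 -m handwheel '11 -40 0 0.14 1;22 -81 0 0.29 1;33 -121 0 0.43 1;44 -162 0 0.58 1;54 -202 0 0.72 1;65 -243 0 0.87 1;76 -283 0 1.01 1;87 -324 0 1.15 1;98 -364 0 1.3 1;109 -405 0 1.44 1'; python3 plan.py 563 -156 110 1.571
```

```text
clock: 3.6
tool_pos: [528.9, 5.6, 113.2]
ee_rot: [-3.141, -0.0, 2.146]
force: [0.7, 0.7, -0.8]
grip_width: 16.1
grasp_force: 25.0
shift [-154.2  -59.3    3.2] turn 0.575 j6 -0.27
at [528.9   5.6 113.2] yaw 2.146 clk 3.6
```

```bash
python3 -m handwheel '-40 -15 0 0.14 1;-80 -30 0 0.29 1;-120 -46 0 0.43 1;-154 -59 3 0.575 1;-154 -59 3 0.575 1;-154 -59 3 0.575 1'; python3 look.py wrist 16 w2;python3 plan.py 563 -156 17 1.571
```

```text
clock: 4.2
tool_pos: [563.9, -153.9, 109.9]
ee_rot: [-3.14, -0.001, 1.577]
force: [-0.0, 0.9, -1.0]
grip_width: 16.1
grasp_force: 2.5
clk 4.25
shift [-3.  -0.9 93.2] turn 0.007 j6 -0.27
at [ 563.9 -153.1  110.2] yaw 1.578 clk 4.25
```

View pics/w2.png

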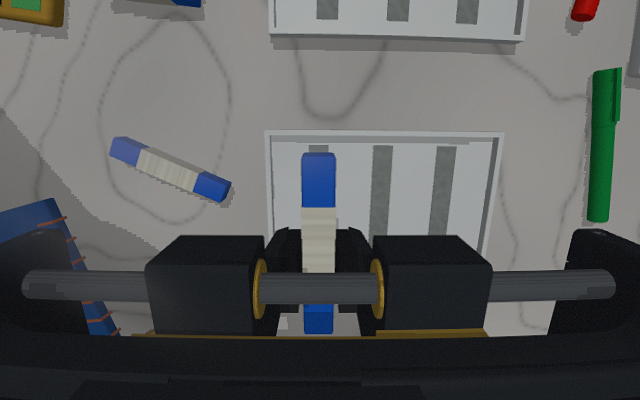

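```bash
python3 -m handwheel '-3 -1 0 0 1;-3 -1 0 0 1;-3 -1 0 0 1' 30; python3 - <<'E'
from h import *
c=cam("wrist");s=r.observe();im,d=r.read_camera("wrist");z=s["tool_pos"][2]+1.6
for uv in([318,153],[318,205],[318,275],[318,304],[318,334]): print(uv,onz(c,[uv],z)[0].round(1),cloud(c,d,[uv])[0].round(1))
print(s["tool_pos"],s["grasp_force"])
E
```

```text
clock: 4.55
tool_pos: [563.3, -156.2, 110.9]
ee_rot: [3.141, 0.0, 1.578]
force: [-0.3, -0.3, -1.6]
grip_width: 15.9
grasp_force: 30.0
[318, 153] [ 563.2 -106.   112.5] [ 563.2 -107.2  101.2]
[318, 205] [ 563.4 -130.4  112.5] [ 563.4 -130.3  112.5]
[318, 275] [ 563.7 -167.1  112.5] [ 563.4 -129.4  178.7]
[318, 304] [ 563.8 -184.   112.5] [ 563.8 -184.   112.4]
[318, 334] [ 563.9 -202.8  112.5] [ 564.5 -296.2    0.6]
[ 563.33700363 -156.23411444  110.85919944] 29.999959766864777
```

```bash
python3 -m handwheel '0 0 45 0 1;0 0 75 0 1;0 0 90 0 1;0 0 92.5 0 1;0 0 92.5 0 1;0 0 92.5 0 0.3;0 0 92.5 0 0.3;0 0 92.5 0 0.3;0 0 60 0 0.3;0 0 20 0 0.3' 30; python3 -m handwheel '0 0 -50 0 0;0 0 -80 0 0;0 0 -80 0 0'; python3 look.py wrist 20;python3 plan.py 445.3 -121.7 130 2.725
```

```text
clock: 5.6
tool_pos: [562.6, -156.5, 90.6]
ee_rot: [-3.139, -0.001, 1.577]
force: [0.2, -0.3, 0.3]
grip_width: 30.8
grasp_force: 0.0
clock: 5.9
tool_pos: [564.9, -157.5, 175.7]
ee_rot: [3.134, 0.004, 1.577]
force: [0.2, -0.2, -1.1]
grip_width: 44.0
grasp_force: 0.0
[443.1, 1.4] L=73 ang=3.041 zdep [17.0, 16.0]
[564.1, -155.3] L=96 ang=1.571 zdep [21.0, 19.0]
clk 5.95
shift [  36.2 -118.6   42.2] turn 1.993 j6 1.72
shift [  36.2 -118.6   42.2] turn -1.148 j6 -1.42
at [ 563.9 -157.1  172.8] yaw 1.577 clk 5.95
```

```bash
python3 -m handwheel '5 -15 5 -0.14 0;9 -30 10 -0.29 0;14 -45 15 -0.43 0;18 -60 20 -0.58 0;23 -75 25 -0.72 0;27 -90 30 -0.86 0;32 -105 35 -1.0 0;36 -118 40 -1.148 0;36 -118 40 -1.148 0;36 -118 40 -1.148 0'; python3 look.py; python3 plan.py 445.3 -121.7 14 2.725
```

```text
clock: 6.95
tool_pos: [445.2, -121.6, 130.4]
ee_rot: [3.142, -0.001, 2.721]
force: [0.3, -0.3, 0.2]
grip_width: 44.1
grasp_force: 0.0
[443.7, 126.4] L=95 ang=2.937 zdep [16.0, 16.0]
[439.8, 2.7] L=72 ang=3.013 zdep [15.0, 16.0]
[443.7, -128.0] L=96 ang=2.716 zdep [16.0, 17.0]
clk 7.0
shift [ 2.000e-01 -1.000e-01  1.166e+02] turn 3.138 j6 1.72
shift [ 2.000e-01 -1.000e-01  1.166e+02] turn -0.004 j6 -1.42
at [ 445.5 -121.8  130.6] yaw 2.721 clk 7.0
```

```bash
python3 look.py; python3 look.py side; python3 look.py scene; python3 -c "
from h import *
print(r.observe()['ee_rot'],r.observe()['tool_pos'])"
```

```text
[443.7, 126.4] L=95 ang=2.941 zdep [16.0, 16.0]
[439.8, 2.7] L=71 ang=3.018 zdep [15.0, 17.0]
[443.9, -128.2] L=95 ang=2.718 zdep [16.0, 17.0]
clk 7.05
[651.4, -277.4] L=72 ang=3.130 zdep [17.0, 18.0]
[445.4, -121.5] L=97 ang=2.731 zdep [13.0, 14.0]
[441.0, 11.0] L=73 ang=3.003 zdep [15.0, 18.0]
[446.0, 136.8] L=96 ang=2.938 zdep [19.0, 18.0]
[455.8, 298.0] L=48 ang=0.345 zdep [18.0, 17.0]
clk 7.1
[441.6, 11.4] L=74 ang=3.010 zdep [15.0, 17.0]
clk 7.15
[-3.14154328e+00  1.92555969e-04  2.72311895e+00] [ 445.55292702 -121.73715975  130.69510789]
```

```bash
python3 -m handwheel '0 -1 45 0 0;0 -2 85 0 0;0 -2.5 108 0 0;0 -2.5 116.5 0 0;0 -2.5 116.5 0 0'; python3 look.py wrist 16 w3; python3 -m handwheel '0 0 0 0 1;0 0 0 0 1;0 0 0 0 1;0 0 0 0 1;0 0 -50 0 1;0 0 -100 0 1;0 0 -100 0 1' 30;python3 plan.py 616 -156 114 1.571
```

```text
clock: 7.65
tool_pos: [444.1, -123.8, 13.8]
ee_rot: [3.141, -0.001, 2.724]
force: [-0.4, 0.2, 0.0]
grip_width: 44.1
grasp_force: 0.0
[438.9, 0.5] L=71 ang=3.013 zdep [16.0, 16.0]
clk 7.7
clock: 8.4
tool_pos: [446.5, -125.1, 119.6]
ee_rot: [-3.14, 0.01, 2.725]
force: [0.6, -0.3, -0.3]
grip_width: 15.6
grasp_force: 30.0
shift [-167.5   40.3    7.3] turn 1.154 j6 -0.25
at [ 446.5 -125.1  119.6] yaw 2.725 clk 8.4
```

View pics/w3.png

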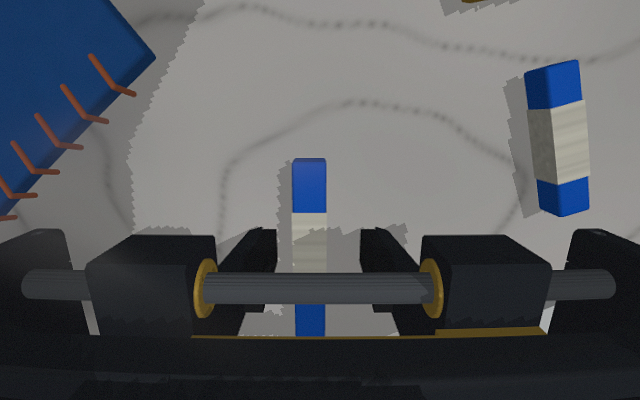

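```bash
python3 - <<'E'
from h import *
m=r.camera_model("wrist");K,d,_=cam("wrist");T=np.eye(4);T[:3,:3]=R.from_euler('xyz',[-3.141,0,1.578]).as_matrix();T[:3,3]=[563.9,-153.1,110.2]
c=(K,d,T@np.array(m["hand_eye"]))
print(onz(c,[(265,131),(503,131)],12).round(1),onz(c,[(318,149),(382,147),(446,147),(382,200),(439,200)],4).round(1))
E
python3 -m handwheel '-25 6 0 0.14 1;-50 12 0 0.29 1;-75 18 0 0.43 1;-100 24 0 0.58 1;-125 30 0 0.72 1;-150 36 0 0.87 1;-167 40 0 1.01 1;-167 40 0 1.154 1;-167 40 0 1.154 1;-167 40 0 1.154 1'; python3 look.py wrist 120 w4; python3 plan.py 616 -156 114 1.571
```

```text
[[522.7 -97.7  12. ]
 [709.2 -95.4  12. ]] [[ 563.8 -112.1    4. ]
 [ 615.6 -110.     4. ]
 [ 668.1 -109.3    4. ]
 [ 618.3 -154.5    4. ]
 [ 667.2 -154.2    4. ]]
clock: 9.4
tool_pos: [612.6, -154.8, 113.6]
ee_rot: [-3.141, -0.0, 1.575]
force: [-0.0, 0.5, -0.1]
grip_width: 15.6
grasp_force: 30.0
[586.4, -126.7] L=43 ang=1.631 zdep [21.0, 20.0]
clk 9.45
shift [-1.2  3.4 -0.1] turn 0.003 j6 -0.25
at [ 612.6 -154.8  113.9] yaw 1.574 clk 9.45
```

View pics/w4.png

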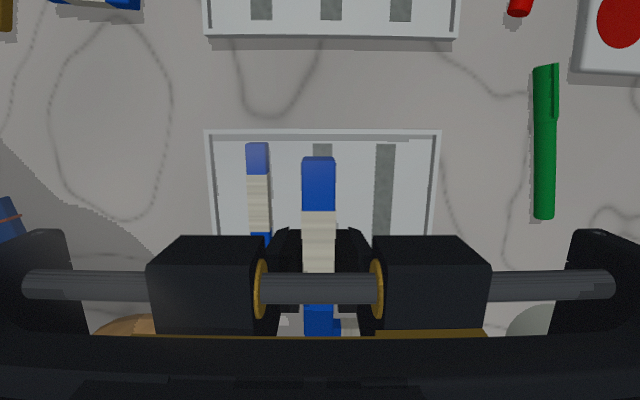

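```bash
python3 -m handwheel '-1 3.4 45 0 1;-1 3.4 75 0 1;-1 3.4 92 0 1;-1 3.4 95.5 0 1;-1 3.4 95.5 0 1;-1 3.4 95.5 0 0.3;-1 3.4 95.5 0 0.3;-1 3.4 95.5 0 0.3;-1 3.4 60 0 0.3;-1 3.4 20 0 0.3' 30; python3 -m handwheel '0 0 -50 0 0;0 0 -80 0 0;0 0 -80 0 0'; python3 look.py wrist 20;python3 plan.py 445 132 170 2.938
```

```text
clock: 10.45
tool_pos: [615.7, -155.6, 94.0]
ee_rot: [-3.139, -0.001, 1.571]
force: [1.0, 0.4, 0.4]
grip_width: 30.8
grasp_force: 0.0
clock: 10.75
tool_pos: [618.0, -156.5, 179.4]
ee_rot: [3.134, 0.004, 1.571]
force: [-0.5, 0.0, 0.7]
grip_width: 43.9
grasp_force: 0.0
[444.5, 2.3] L=74 ang=3.009 zdep [18.0, 15.0]
[616.4, -156.3] L=95 ang=1.572 zdep [19.0, 21.0]
[590.8, -191.7] L=69 ang=3.127 zdep [19.0, 22.0]
clk 10.8
shift [ 288.2 -171.9    5.1] turn -1.367 j6 -1.08
at [ 617.  -156.1  176.3] yaw 1.571 clk 10.8
```

```bash
python3 -m handwheel '29 -17 0 -0.14 0;58 -34 0 -0.28 0;87 -52 0 -0.42 0;116 -69 0 -0.56 0;145 -86 0 -0.7 0;174 -103 0 -0.84 0;203 -120 5 -0.98 0;232 -138 10 -1.11 0;260 -155 20 -1.24 0;288 -172 30 -1.367 0'; python3 -m handwheel '0 0 0 0 0;0 0 0 0 0;0 0 0 0 0'; python3 look.py;  python3 plan.py 445 132 14 2.938
```

```text
clock: 11.8
tool_pos: [442.9, 133.1, 142.7]
ee_rot: [-3.141, -0.002, 2.943]
force: [0.5, -0.5, -0.8]
grip_width: 44.1
grasp_force: 0.0
clock: 12.1
tool_pos: [444.9, 131.4, 144.0]
ee_rot: [-3.141, -0.0, 2.936]
force: [-0.3, -0.1, 0.8]
grip_width: 44.0
grasp_force: 0.0
[455.8, 291.5] L=50 ang=0.335 zdep [17.0, 16.0]
[423.0, 116.9] L=99 ang=2.916 zdep [17.0, 15.0]
clk 12.15
shift [1.000e-01 7.000e-01 1.301e+02] turn -0.002 j6 -1.08
at [445.  131.3 144.1] yaw 2.936 clk 12.15
```

```bash
python3 look.py wrist 16 w5; python3 look.py side; python3 -c "
from h import *
from seg import blobs
im=cv2.imread('pics/w5.png');print(blobs('wrist',im)[0])"
```

```text
[455.7, 291.4] L=50 ang=0.336 zdep [17.0, 16.0]
[423.1, 116.9] L=99 ang=2.916 zdep [16.0, 17.0]
clk 12.2
[651.4, -277.4] L=72 ang=3.130 zdep [16.0, 16.0]
[590.3, -117.4] L=70 ang=3.128 zdep [21.0, 20.0]
[425.3, 120.5] L=96 ang=2.929 zdep [18.0, 16.0]
[455.8, 298.0] L=48 ang=0.356 zdep [19.0, 16.0]
clk 12.25
[([297.2, 129.4], 287), ([484.0, 150.3], 356), ([183.3, 185.4], 409), ([499.5, 185.3], 228), ([297.0, 211.3], 400), ([195.5, 232.7], 66)]
```

View pics/w5.png

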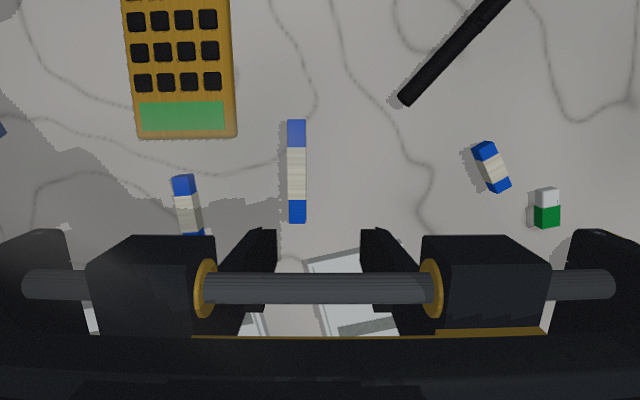

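The wrist view shows that this long stick was knocked aside, to (297,171). Both cameras put it near (424,118).

```bash
python3 -m handwheel '9 -8 30 0.01 0;18 -17 70 0.01 0;18 -17 100 0.01 0;18 -17 122 0.01 0;18 -17 130 0.01 0;18 -17 130 0.01 0'; python3 look.py wrist 16 w6; python3 -m handwheel '0 0 0 0 1;0 0 0 0 1;0 0 0 0 1;0 0 0 0 1;0 0 -50 0 1;0 0 -100 0 1;0 0 -100 0 1' 30;python3 plan.py 668 -156 114 1.571; python3 -c "
from h import *
from seg import blobs
print(blobs('wrist',cv2.imread('pics/w6.png'))[0])"
```

```text
clock: 12.85
tool_pos: [423.3, 118.8, 13.8]
ee_rot: [-3.141, -0.001, 2.927]
force: [-0.3, -0.1, 0.5]
grip_width: 44.1
grasp_force: 0.0
clk 12.9
clock: 13.6
tool_pos: [426.0, 119.3, 119.4]
ee_rot: [3.139, 0.01, 2.928]
force: [-0.1, 0.3, -1.1]
grip_width: 15.5
grasp_force: 30.0
shift [-294.8 -217.8    7.8] turn 1.357 j6 -0.23
at [426.  119.3 119.4] yaw 2.928 clk 13.6
[([311.4, 186.0], 1750), ([627.0, 210.6], 807), ([312.6, 319.3], 932)]
```

```bash
python3 -m handwheel '-30 -22 0 0.14 1;-60 -44 0 0.28 1;-90 -66 0 0.42 1;-120 -88 0 0.56 1;-150 -110 0 0.7 1;-180 -132 0 0.84 1;-210 -154 0 0.98 1;-240 -176 0 1.12 1;-268 -198 0 1.24 1;-295 -218 5 1.357 1';  python3 -m handwheel '0 0 0 0 1;0 0 0 0 1;0 0 0 0 1'; python3 plan.py 668 -156 18.5 1.571;python3 -c "
from h import *
c=cam('wrist');s=r.observe();im,d=r.read_camera('wrist');from seg import blobs
for p,a in blobs('wrist',im)[0]: print(p,a,onz(c,[p],s['tool_pos'][2]+2)[0].round(1))"
```

```text
clock: 14.6
tool_pos: [666.1, -157.9, 108.8]
ee_rot: [3.142, 0.0, 1.566]
force: [0.3, 0.4, -0.1]
grip_width: 15.8
grasp_force: 30.0
clock: 14.9
tool_pos: [664.9, -155.5, 108.9]
ee_rot: [-3.141, -0.001, 1.573]
force: [0.4, 0.2, -0.1]
grip_width: 15.9
grasp_force: 30.0
shift [-0.5  3.2 90.4] turn 0.002 j6 -0.23
at [ 664.9 -155.5  108.9] yaw 1.573 clk 14.9
[54.8, 4.3] 307 [553.4 -41.5 110.9]
[318.1, 184.9] 1741 [ 665.1 -119.9  110.9]
[255.0, 169.1] 249 [ 636.3 -112.6  110.9]
[187.4, 170.7] 132 [ 605.  -113.3  110.9]
[199.0, 233.4] 81 [ 607.3 -144.1  110.9]
[265.2, 238.5] 87 [ 639.5 -146.5  110.9]
[320.4, 320.6] 1035 [ 666.4 -193.2  110.9]
[281.1, 328.3] 108 [ 645.5 -198.2  110.9]
```

```bash
python3 -m handwheel '-0.5 3.2 45 0 1;-0.5 3.2 75 0 1;-0.5 3.2 88 0 1;-0.5 3.2 90.6 0 1;-0.5 3.2 90.6 0 1;-0.5 3.2 90.6 0 0.3;-0.5 3.2 90.6 0 0.3;-0.5 3.2 90.6 0 0.3;-0.5 3.2 60 0 0.3;-0.5 3.2 20 0 0.3' 30; python3 -m handwheel '0 0 -50 0 0;0 0 -80 0 0;0 0 -80 0 0'; python3 look.py wrist 20;python3 plan.py 441 7 150 3.005
```

```text
clock: 15.95
tool_pos: [667.6, -156.7, 88.5]
ee_rot: [-3.138, -0.002, 1.571]
force: [1.6, 0.2, 0.6]
grip_width: 30.5
grasp_force: 0.0
clock: 16.25
tool_pos: [670.1, -157.6, 175.1]
ee_rot: [3.133, 0.004, 1.571]
force: [0.5, 0.5, 0.1]
grip_width: 44.1
grasp_force: 0.0
[642.9, -126.9] L=72 ang=0.199 zdep [19.0, 20.0]
[591.6, -161.4] L=103 ang=0.864 zdep [21.0, 19.0]
[617.0, -162.0] L=80 ang=1.585 zdep [21.0, 19.0]
[592.0, -191.3] L=68 ang=3.117 zdep [21.0, 21.0]
[669.2, -157.5] L=96 ang=1.567 zdep [20.0, 20.0]
[643.2, -192.7] L=69 ang=3.112 zdep [20.0, 21.0]
clk 16.3
shift [ 164.3 -228.3   20.4] turn 1.707 j6 1.72
shift [ 164.3 -228.3   20.4] turn -1.434 j6 -1.42
at [ 669.2 -157.3  171.6] yaw 1.571 clk 16.3
```

```bash
python3 -m handwheel '16 -23 0 -0.14 0;33 -46 0 -0.29 0;49 -68 0 -0.43 0;66 -91 5 -0.57 0;82 -114 5 -0.72 0;98 -137 10 -0.86 0;115 -160 15 -1 0;131 -183 20 -1.15 0;148 -206 25 -1.29 0;164 -230 30 -1.434 0'; python3 -m handwheel '0 0 0 0 0;0 0 0 0 0;0 0 0 0 0'; python3 look.py;  python3 plan.py 441 5 14 3.005
```

```text
clock: 17.3
tool_pos: [436.8, 7.8, 137.9]
ee_rot: [3.141, -0.002, 3.011]
force: [0.1, 0.3, -0.5]
grip_width: 43.9
grasp_force: 0.0
clock: 17.6
tool_pos: [439.2, 6.5, 139.1]
ee_rot: [-3.142, 0.0, 3.003]
force: [1.0, -0.5, 0.1]
grip_width: 43.7
grasp_force: 0.0
[440.4, 5.2] L=72 ang=3.020 zdep [18.0, 15.0]
clk 17.65
shift [ -1.9  -1.2 125.1] turn 3.139 j6 1.72
shift [ -1.9  -1.2 125.1] turn -0.002 j6 -1.42
at [439.3   6.5 139.1] yaw 3.003 clk 17.65
```

Medium row next, centre (608,157); first slot is x≈556.

```bash
python3 -m handwheel '-1 -1 30 0 0;-2 -1 70 0 0;-2 -1 100 0 0;-2 -1 118 0 0;-2 -1 125 0 0;-2 -1 125 0 0;-2 -1 125 0 1;-2 -1 125 0 1;-2 -1 125 0 1;-2 -1 125 0 1' 30; python3 -m handwheel '0 0 0 0 1;0 0 -50 0 1;0 0 -100 0 1;0 0 -100 0 1';python3 plan.py 556 156 114 1.59
```

```text
clock: 18.65
tool_pos: [440.7, 5.7, 14.7]
ee_rot: [-3.141, 0.001, 3.005]
force: [0.5, 1.3, 4.8]
grip_width: 15.3
grasp_force: 30.0
clock: 19.05
tool_pos: [442.9, 5.2, 119.3]
ee_rot: [-3.14, 0.01, 3.005]
force: [-0.2, 0.9, -0.7]
grip_width: 15.7
grasp_force: 30.0
shift [-91.4 164.8   6. ] turn 1.415 j6 0.25
at [442.9   5.2 119.3] yaw 3.005 clk 19.05
```

```bash
python3 -m handwheel '-9 16 0 0.14 1;-18 33 0 0.28 1;-27 50 0 0.42 1;-36 66 0 0.57 1;-46 82 0 0.71 1;-55 99 0 0.85 1;-64 115 0 0.99 1;-73 132 0 1.13 1;-82 148 0 1.27 1;-91 165 4 1.415 1';  python3 -m handwheel '0 0 0 0 1;0 0 0 0 1;0 0 0 0 1'; python3 plan.py 556 156 18.8 1.59; cat > held.py <<'E'
import sys
from h import *
from seg import blobs
c=cam('wrist');s=r.observe();im,d=r.read_camera('wrist');cv2.imwrite("pics/"+sys.argv[1],im)
for p,a in blobs('wrist',im)[0]:
    if abs(p[0]-318)<15: print(p,a,onz(c,[p],s['tool_pos'][2]+2)[0].round(1))
E
python3 held.py w7.png
```

```text
clock: 20.05
tool_pos: [553.3, 157.4, 109.7]
ee_rot: [-3.141, 0.0, 1.584]
force: [0.0, 0.4, -0.2]
grip_width: 15.6
grasp_force: 30.0
clock: 20.35
tool_pos: [552.6, 156.2, 110.0]
ee_rot: [-3.141, 0.0, 1.592]
force: [0.2, 0.7, 0.2]
grip_width: 15.7
grasp_force: 30.0
shift [-0.2  3.5 91.2] turn 0.002 j6 0.25
at [552.6 156.2 110. ] yaw 1.592 clk 20.35
[318.0, 198.7] 1366 [552.2 185.2 112. ]
[317.9, 309.5] 338 [553.4 125.4 112. ]
```

View pics/w7.png

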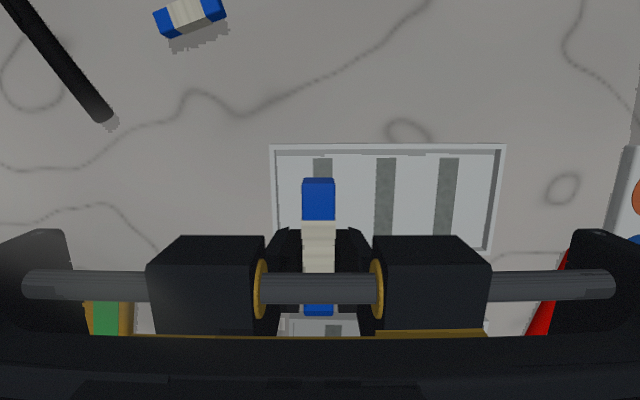

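The wrist view shows the stick level over the first mark (322,168), and the tray's far rim at row 145. Lower.

```bash
python3 - <<'E'
from h import *
c=cam("wrist"); print(onz(c,[(270,145),(505,145)],12).round(1),onz(c,[(385,180),(449,180)],4).round(1))
E
python3 -m handwheel '0 3.5 45 0 1;0 3.5 75 0 1;0 3.5 88 0 1;0 3.5 91.4 0 1;0 3.5 91.4 0 1;0 3.5 91.4 0 0.3;0 3.5 91.4 0 0.3;0 3.5 91.4 0 0.3;0 3.5 60 0 0.3;0 3.5 20 0 0.3' 30; python3 -m handwheel '0 0 -50 0 0;0 0 -80 0 0;0 0 -80 0 0'; python3 look.py wrist 20;python3 plan.py 455.8 295 140 0.35
```

```text
[[514.4 200.6  12. ]
 [700.6 205.3  12. ]] [[608.3 173.1   4. ]
 [662.3 174.3   4. ]]
clock: 21.4
tool_pos: [555.7, 156.7, 90.0]
ee_rot: [-3.138, 0.0, 1.59]
force: [1.4, 0.7, -0.1]
grip_width: 30.8
grasp_force: 0.0
clock: 21.7
tool_pos: [558.3, 157.0, 175.1]
ee_rot: [3.133, -0.0, 1.59]
force: [0.2, 1.2, 0.1]
grip_width: 43.9
grasp_force: 0.0
[458.9, 291.8] L=48 ang=0.333 zdep [17.0, 16.0]
[557.0, 157.4] L=72 ang=1.591 zdep [21.0, 20.0]
clk 21.75
shift [140.  -98.9  31.8] turn -1.902 j6 -1.35
at [557.2 156.9 172.2] yaw 1.59 clk 21.75
```

```bash
python3 -m handwheel '14 -10 0 -0.15 0.2;28 -20 0 -0.3 0.2;42 -30 0 -0.44 0.2;56 -40 0 -0.59 0.2;70 -50 0 -0.73 0.2;84 -60 0 -0.88 0.2;98 -70 0 -1.02 0.2;112 -80 0 -1.17 0.2;126 -90 0 -1.31 0.2;140 -99 10 -1.46 0.2'; python3 -m handwheel '0 0 5 -0.14 0.2;0 0 10 -0.29 0.2;0 0 20 -0.44 0.2;0 0 20 -0.44 0.2;0 0 20 -0.44 0.2'; python3 look.py wrist 16 w8; python3 plan.py 456 293 14 0.345
```

```text
clock: 22.75
tool_pos: [454.4, 295.4, 159.6]
ee_rot: [-3.141, -0.0, 3.056]
force: [0.2, -0.2, -0.3]
grip_width: 34.9
grasp_force: 0.0
clock: 23.25
tool_pos: [454.6, 294.8, 139.5]
ee_rot: [-3.142, -0.002, -2.798]
force: [-0.3, -0.6, 0.4]
grip_width: 35.2
grasp_force: 0.0
[455.9, 294.3] L=49 ang=0.341 zdep [17.0, 16.0]
clk 23.3
shift [ -0.6  -2.1 126. ] turn -6.284 j6 -1.34
at [454.8 294.8 140. ] yaw -2.797 clk 23.3
```

View pics/w8.png

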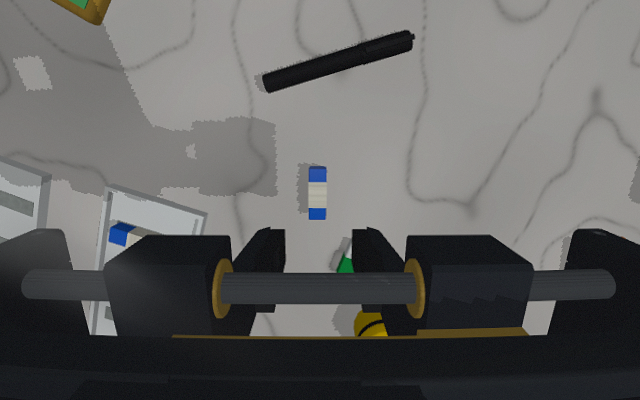

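The short stick is at (317,193). The eraser at (345,255) is about 40 mm further back along the tool, so the fingers clear it.

```bash
python3 -m handwheel '-1 -1 30 0 0.2;-1 -0.5 70 0 0.2;-1 -0.5 100 0 0.2;-1 -0.5 119 0 0.2;-1 -0.5 126 0 0.2;-1 -0.5 126 0 0.2;-1 -0.5 126 0 1;-1 -0.5 126 0 1;-1 -0.5 126 0 1;-1 -0.5 126 0 1' 30; python3 -m handwheel '0 0 0 0 1;0 0 -50 0 1;0 0 -100 0 1;0 0 -100 0 1';python3 plan.py 622 7 114 1.561
```

```text
clock: 24.3
tool_pos: [456.5, 295.0, 15.2]
ee_rot: [3.142, 0.002, -2.794]
force: [-0.9, -0.2, 5.8]
grip_width: 15.8
grasp_force: 30.0
clock: 24.7
tool_pos: [458.6, 295.9, 120.4]
ee_rot: [3.141, 0.011, -2.793]
force: [0.0, -0.7, -0.7]
grip_width: 15.8
grasp_force: 30.0
shift [ -54.9 -327.3    7. ] turn -4.354 j6 0.02
at [458.6 295.9 120.4] yaw -2.793 clk 24.7
```

Turn is −4.354+2π = 1.93.

```bash
python3 -m handwheel '-5 -33 0 0.145 1;-11 -65 0 0.29 1;-16 -98 0 0.435 1;-22 -131 0 0.58 1;-27 -164 0 0.725 1;-33 -196 0 0.87 1;-38 -229 0 1.015 1;-44 -262 0 1.16 1;-50 -295 0 1.305 1;-55 -327 0 1.45 1';  python3 -m handwheel '0 0 0 0.145 1;0 0 0 0.29 1;0 0 5 0.435 1;0 0 5 0.48 1;0 0 5 0.48 1;0 0 5 0.48 1'; python3 plan.py 622 7 19.5 1.561;python3 held.py w9.png
```

```text
clock: 25.7
tool_pos: [619.7, 4.9, 113.7]
ee_rot: [-3.141, -0.0, 2.034]
force: [-0.3, -0.0, -0.3]
grip_width: 15.5
grasp_force: 30.0
clock: 26.3
tool_pos: [619.2, 6.2, 109.0]
ee_rot: [-3.141, -0.0, 1.561]
force: [0.1, 0.5, 0.8]
grip_width: 15.9
grasp_force: 30.0
shift [ 0.8  2.8 89.5] turn 0.0 j6 0.02
at [619.2   6.2 109. ] yaw 1.561 clk 26.3
[318.2, 214.7] 998 [619.8  27.4 111. ]
[315.8, 326.5] 302 [617.9 -35.2 111. ]
```

View pics/w9.png

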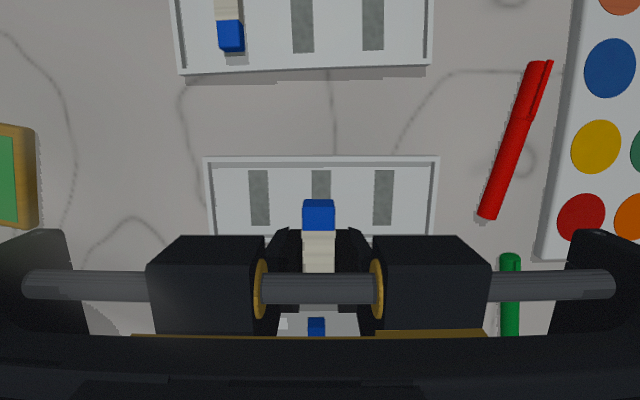

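```bash
python3 - <<'E'
from h import *
c=cam("wrist"); print(onz(c,[(205,158),(439,158)],12).round(1),onz(c,[(259,171),(321,171),(383,171)],4).round(1))
E
python3 -m handwheel '-1 2.8 45 0 1;-1 2.8 75 0 1;-1 2.8 87 0 1;-1 2.8 89.7 0 1;-1 2.8 89.7 0 1;-1 2.8 89.7 0 0.3;-1 2.8 89.7 0 0.3;-1 2.8 89.7 0 0.3;-1 2.8 60 0 0.3;-1 2.8 20 0 0.3' 30; python3 -m handwheel '0 0 -50 0 0;0 0 -80 0 0;0 0 -80 0 0'; python3 look.py wrist 20;python3 plan.py 651.5 -278.5 140 3.13
```

```text
[[530.5  42.6  12. ]
 [715.4  40.8  12. ]] [[571.1  30.3   4. ]
 [622.1  29.7   4. ]
 [673.1  29.3   4. ]]
clock: 27.35
tool_pos: [621.1, 5.3, 88.7]
ee_rot: [-3.138, -0.001, 1.56]
force: [0.4, 0.4, -0.6]
grip_width: 31.0
grasp_force: 0.0
clock: 27.65
tool_pos: [623.8, 5.0, 174.5]
ee_rot: [3.133, 0.001, 1.56]
force: [0.8, -0.7, -0.0]
grip_width: 44.4
grasp_force: 0.0
[622.6, 6.5] L=48 ang=1.558 zdep [19.0, 20.0]
[642.2, -132.4] L=70 ang=3.110 zdep [21.0, 21.0]
clk 27.7
shift [-283.2   31.7   31.7] turn 1.572 j6 1.18
at [622.8   5.1 171.4] yaw 1.56 clk 27.7
```

```bash
python3 -m handwheel '-28 3 0 0.145 0;-57 6 0 0.29 0;-85 9 0 0.435 0;-113 12 0 0.58 0;-141 16 0 0.725 0;-170 19 0 0.87 0;-198 22 0 1.015 0;-226 25 0 1.16 0;-255 28 10 1.305 0;-283 32 20 1.45 0';  python3 -m handwheel '0 0 5 0.122 0;0 0 10 0.122 0;0 0 10 0.122 0;0 0 10 0.122 0'; python3 look.py; python3 plan.py 651.5 -278.5 14 3.13
```

```text
clock: 28.7
tool_pos: [650.5, -279.2, 147.3]
ee_rot: [-3.14, 0.002, 0.104]
force: [0.4, -0.2, -0.4]
grip_width: 44.2
grasp_force: 0.0
clock: 29.1
tool_pos: [651.0, -277.5, 139.0]
ee_rot: [-3.141, 0.0, -0.009]
force: [-0.5, -0.2, 0.1]
grip_width: 43.9
grasp_force: 0.0
[668.0, -156.0] L=98 ang=1.569 zdep [21.0, 19.0]
[652.6, -285.6] L=72 ang=3.124 zdep [17.0, 16.0]
[623.2, 11.2] L=49 ang=1.633 zdep [20.0, 22.0]
[642.8, -193.0] L=67 ang=0.010 zdep [21.0, 21.0]
[643.8, -119.2] L=65 ang=3.139 zdep [22.0, 19.0]
[618.6, -156.2] L=99 ang=1.548 zdep [22.0, 21.0]
clk 29.15
shift [  0.4   0.9 125.4] turn 0.002 j6 1.18
at [ 651.1 -277.5  139.4] yaw -0.009 clk 29.15
```

```bash
python3 -m handwheel '1 5 30 0 0;1 5 70 0 0;1 5 100 0 0;1 5 118 0 0;1 5 125.4 0 0;1 5 125.4 0 0;1 5 125.4 0 1;1 5 125.4 0 1;1 5 125.4 0 1;1 5 125.4 0 1' 30; python3 -m handwheel '0 0 0 0 1;0 0 -50 0 1;0 0 -100 0 1;0 0 -100 0 1';python3 plan.py 608 157 114 1.59
```

```text
clock: 30.15
tool_pos: [652.2, -283.4, 14.6]
ee_rot: [3.141, -0.001, -0.012]
force: [0.5, -0.1, 3.1]
grip_width: 15.2
grasp_force: 30.0
clock: 30.55
tool_pos: [654.4, -284.7, 122.1]
ee_rot: [3.135, -0.011, -0.012]
force: [-0.5, -0.4, 0.9]
grip_width: 15.1
grasp_force: 30.0
shift [ -51.8 -441.1    4.5] turn -1.602 j6 0.23
at [ 654.4 -284.7  122.1] yaw -0.012 clk 30.55
```

```bash
python3 -m handwheel '-5 -40 0 -0.145 1;-10 -80 0 -0.29 1;-15 -120 0 -0.435 1;-20 -160 0 -0.58 1;-25 -200 0 -0.725 1;-30 -241 0 -0.87 1;-35 -281 0 -1.015 1;-39 -321 0 -1.16 1;-43 -361 0 -1.305 1;-47 -401 0 -1.45 1';  python3 -m handwheel '25 -32 0 -0.1 1;40 5 5 -0.152 1;40 5 5 -0.152 1;40 5 5 -0.152 1;40 5 5 -0.152 1'; python3 plan.py 608 157 18.8 1.59;python3 held.py w10.png
```

```text
clock: 31.55
tool_pos: [609.3, 120.0, 113.5]
ee_rot: [-3.141, -0.0, 1.444]
force: [0.1, 0.9, -0.5]
grip_width: 15.7
grasp_force: 30.0
clock: 32.05
tool_pos: [620.2, 156.9, 109.2]
ee_rot: [3.141, 0.0, 1.589]
force: [-0.6, -1.1, 0.3]
grip_width: 15.4
grasp_force: 30.0
shift [  0.4 -12.3  90.3] turn -0.001 j6 0.23
at [620.2 156.9 109.2] yaw 1.589 clk 32.05
[318.0, 199.7] 1366 [619.9 185.4 111.2]
[317.9, 309.9] 369 [620.9 125.8 111.2]
[318.3, 331.6] 123 [621.4 112.2 111.2]
```

```bash
python3 -m handwheel '1 -12.3 0 0 1;1 -12.3 40 0 1;1 -12.3 75 0 1;1 -12.3 88 0 1;1 -12.3 90.5 0 1;1 -12.3 90.5 0 1;1 -12.3 90.5 0 0.3;1 -12.3 90.5 0 0.3;1 -12.3 90.5 0 0.3;1 -12.3 50 0 0.3' 30; python3 -m handwheel '0 0 -50 0 0;0 0 -100 0 0;0 0 -120 0 0;0 0 -120 0 0'; python3 look.py wrist 20; python3 look.py side 42; python3 plan.py 500 -364 180 0.9; python3 -c "
from h import *
from seg import blobs
im,d=r.read_camera('side');c=cam('side');cv2.imwrite('pics/sd.png',im)
print([(p,onz(c,[p],42)[0].round(1)) for p,a in blobs('side',im)[0] if 330<p[0]<410 and p[1]<140])"
```

```text
clock: 33.1
tool_pos: [605.2, 157.8, 55.0]
ee_rot: [-3.132, 0.0, 1.59]
force: [0.3, 0.4, 0.2]
grip_width: 30.9
grasp_force: 0.0
clock: 33.5
tool_pos: [608.9, 158.3, 182.5]
ee_rot: [3.135, -0.0, 1.59]
force: [0.3, 0.5, -0.3]
grip_width: 44.0
grasp_force: 0.0
[582.6, 181.6] L=69 ang=0.137 zdep [21.0, 20.0]
[583.4, 157.9] L=98 ang=0.831 zdep [20.0, 20.0]
[608.6, 158.3] L=71 ang=1.587 zdep [20.0, 20.0]
[583.1, 154.8] L=93 ang=2.411 zdep [20.0, 21.0]
[583.8, 131.2] L=67 ang=0.017 zdep [20.0, 20.0]
clk 33.55
[633.4, -166.7] L=68 ang=0.044 zdep [20.0, 21.0]
[583.4, -167.8] L=66 ang=3.141 zdep [19.0, 20.0]
[558.3, -129.6] L=102 ang=1.582 zdep [19.0, 19.0]
[576.7, 145.9] L=66 ang=0.019 zdep [23.0, 21.0]
[601.2, 174.4] L=75 ang=1.581 zdep [19.0, 21.0]
[576.4, 173.9] L=100 ang=0.861 zdep [19.0, 23.0]
[576.3, 173.9] L=100 ang=2.311 zdep [23.0, 21.0]
[551.5, 173.5] L=75 ang=1.585 zdep [23.0, 23.0]
[576.0, 201.9] L=66 ang=0.018 zdep [23.0, 19.0]
clk 33.6
shift [-519.9 -117.2   -1.9] turn 0.69 j6 0.04
at [607.4 158.1 177.9] yaw 1.59 clk 33.6
[]
```

```bash
python3 -c "
from h import *
d=np.load('side0.npy');c=cam('side');print(cloud(c,d,[(395,82),(383,75),(415,84),(320,82),(352,82),(395,52),(460,105),(440,60)]).round(0))"
python3 -m handwheel '-45 -11 0 0 0;-90 -22 0 0.06 0;-140 -34 0 0.12 0;-185 -45 0 0.18 0;-230 -56 0 0.24 0;-278 -67 0 0.3 0;-325 -77 0 0.36 0;-370 -87 0 0.42 0;-415 -97 0 0.5 0;-460 -107 0 0.6 0';  python3 -m handwheel '0 0 0 0.08 0;0 0 0 0.09 0;0 0 0 0.09 0;0 0 0 0.09 0'; python3 look.py wrist 42 w11; python3 plan.py 501 -368 180 0.9
```

```text
[[ 421. -548.   11.]
 [ 462. -551.   27.]
 [ 358. -575.   -1.]
 [ 651. -489.    6.]
 [ 555. -526.    0.]
 [ 444. -684.   35.]
 [ 213. -503.   -1.]
 [ 300. -578.   94.]]
clock: 34.65
tool_pos: [508.3, -305.3, 176.9]
ee_rot: [-3.138, -0.001, 0.986]
force: [0.0, -0.1, 0.4]
grip_width: 43.7
grasp_force: 0.0
clock: 35.05
tool_pos: [509.7, -302.8, 178.2]
ee_rot: [-3.14, -0.0, 0.903]
force: [0.5, -0.5, 0.5]
grip_width: 44.1
grasp_force: 0.0
[630.3, -203.6] L=56 ang=2.857 zdep [19.0, 12.0]
[560.8, -167.2] L=79 ang=1.643 zdep [20.0, 21.0]
[504.2, -369.1] L=71 ang=0.910 zdep [43.0, 44.0]
clk 35.1
shift [-56.5  33.5  -1.5] turn 0.002 j6 0.04
at [ 509.8 -302.9  178.5] yaw 0.902 clk 35.1
```

View pics/w11.png

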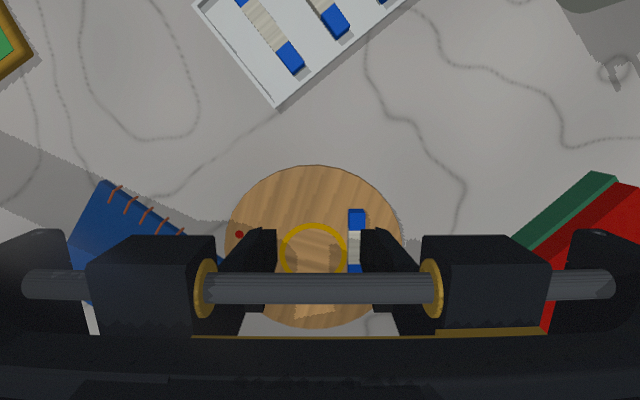

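The wrist view shows the stick on the disc at (356,240), with the disc otherwise empty. It is still at rest.

```bash
python3 -m handwheel '-27 17 0 0 0;-55 35 10 0 0;-55 35 30 0 0;-55 35 30 0 0;-55 35 30 0 0'; python3 look.py wrist 42; python3 plan.py 503 -367.5 40 0.9
```

```text
clock: 35.6
tool_pos: [503.0, -367.9, 149.1]
ee_rot: [-3.141, -0.0, 0.901]
force: [0.0, -0.8, -0.1]
grip_width: 43.8
grasp_force: 0.0
[503.8, -371.9] L=72 ang=0.918 zdep [42.0, 43.0]
clk 35.65
shift [  0.3  -0.7 109.8] turn 0.001 j6 0.04
at [ 503.3 -368.1  149.8] yaw 0.901 clk 35.65
```

```bash
python3 -m handwheel '-1.5 1.5 40 -0.01 0;-1.5 1.5 80 -0.01 0;-1.5 1.5 102 -0.01 0;-1.5 1.5 109.5 -0.01 0;-1.5 1.5 109.5 -0.01 0;-1.5 1.5 109.5 -0.01 1;-1.5 1.5 109.5 -0.01 1;-1.5 1.5 109.5 -0.01 1;-1.5 1.5 109.5 -0.01 1' 30; python3 -m handwheel '0 0 0 0 1;0 0 -50 0 1;0 0 -100 0 1;0 0 -100 0 1'; python3 plan.py 660 158 135 1.59
```

```text
clock: 36.55
tool_pos: [503.2, -371.0, 40.1]
ee_rot: [3.14, 0.0, 0.91]
force: [-0.7, 0.3, 4.0]
grip_width: 15.9
grasp_force: 30.0
clock: 36.95
tool_pos: [504.9, -372.7, 146.4]
ee_rot: [3.13, 0.002, 0.91]
force: [-0.2, -1.1, -0.7]
grip_width: 15.6
grasp_force: 30.0
shift [ 514.2 -203.4    8. ] turn -0.68 j6 0.22
at [ 504.9 -372.7  146.4] yaw 0.91 clk 36.95
```

```bash
python3 -m handwheel '40 -16 0 0 1;82 -33 0 -0.06 1;124 -49 0 -0.12 1;166 -66 0 -0.18 1;208 -82 0 -0.24 1;250 -99 0 -0.3 1;292 -115 0 -0.36 1;334 -132 0 -0.42 1;376 -149 0 -0.48 1;418 -165 0 -0.54 1';  python3 plan.py 660 158 115 1.59
```

```text
clock: 37.95
tool_pos: [629.3, 62.4, 138.7]
ee_rot: [-3.141, 0.0, 1.452]
force: [0.6, -0.5, -0.3]
grip_width: 15.6
grasp_force: 30.0
shift [98.6 19.2 23.7] turn -0.138 j6 0.22
at [629.3  62.4 138.7] yaw 1.452 clk 37.95
```

```bash
python3 -m handwheel '40 8 8 -0.05 1;75 14 16 -0.1 1;98.6 19 24 -0.138 1;98.6 19 24 -0.138 1;98.6 19 24 -0.138 1;98.6 19 24 -0.138 1'; python3 plan.py 660 158 18.8 1.59;python3 held.py w12.png
```

```text
clock: 38.55
tool_pos: [660.1, 154.9, 115.5]
ee_rot: [3.142, 0.0, 1.586]
force: [-0.0, -0.1, -0.4]
grip_width: 15.5
grasp_force: 30.0
shift [ 3.2 -0.  96.7] turn -0.004 j6 0.22
at [660.1 154.9 115.5] yaw 1.586 clk 38.55
[318.0, 201.2] 1393 [659.9 182.7 117.5]
[318.0, 310.6] 405 [660.8 123.4 117.5]
```

```bash
python3 -m handwheel '4 0 0 0 1;4 0 40 0 1;4 0 80 0 1;4 0 94 0 1;4 0 97 0 1;4 0 97 0 1;4 0 97 0 0.3;4 0 97 0 0.3;4 0 97 0 0.3;4 0 50 0 0.3' 30; python3 -m handwheel '0 0 -50 0 -0.5;0 0 -100 0 -1;0 0 -120 0 -1;0 0 -120 0 -1'; python3 look.py wrist 20; python3 - <<'E'
from h import *
P=[]
for n in("side","scene"):
    c=cam(n);im,d=r.read_camera(n);cv2.imwrite(f"pics/{n}9.png",im)
    hs=cv2.cvtColor(im,cv2.COLOR_BGR2HSV);m=cv2.inRange(hs,(18,140,90),(33,255,255))
    x0,y0,x1,y1={"side":(200,320,270,390),"scene":(380,310,430,370)}[n]
    mm=np.zeros_like(m);mm[y0:y1,x0:x1]=m[y0:y1,x0:x1]
    ys,xs=np.nonzero(mm);q=cloud(c,d,np.c_[xs,ys]);t=q[q[:,2]>38];e=q[:,2]<36
    print(n,len(q),"top",t.mean(0).round(1),q[:,2].max().round(1))
    # body outline fit: 27 mm circle on side points
    from scipy.optimize import least_squares
    w=q[(q[:,2]<33)&(q[:,2]>5)][:,:2]
    f=least_squares(lambda p:np.hypot(*(w-p).T)-27,t.mean(0)[:2],loss="soft_l1");print(f.x.round(1),abs(f.fun).mean().round(2),len(w))
E
python3 plan.py 578 403 120 0.6
```

```text
clock: 39.6
tool_pos: [657.0, 159.7, 60.1]
ee_rot: [-3.13, 0.001, 1.588]
force: [0.6, -0.1, 0.5]
grip_width: 30.6
grasp_force: 0.0
clock: 40.0
tool_pos: [661.2, 160.2, 189.4]
ee_rot: [3.134, -0.0, 1.588]
force: [0.1, 0.7, -0.2]
grip_width: 60.9
grasp_force: 0.0
[634.6, 182.5] L=70 ang=0.140 zdep [20.0, 21.0]
[584.4, 154.9] L=91 ang=0.779 zdep [21.0, 20.0]
[635.2, 159.0] L=99 ang=0.821 zdep [21.0, 21.0]
[585.0, 131.4] L=66 ang=0.018 zdep [21.0, 21.0]
[661.0, 159.3] L=72 ang=1.587 zdep [21.0, 21.0]
[635.0, 155.7] L=94 ang=2.420 zdep [21.0, 20.0]
[635.7, 132.2] L=69 ang=0.011 zdep [21.0, 21.0]
clk 40.05
side 647 top [571.7 411.3  47.5] 811.2
[575.2 406.7] 0.36 95
scene 573 top [579.3 412.   47.8] 767.2
[573.8 406.4] 0.57 154
shift [244.4 -77.1  63.6] turn 0.988 j6 1.58
shift [244.4 -77.1  63.6] turn -2.154 j6 -1.56
at [659.4 160.  183.4] yaw 1.588 clk 40.15
```

```bash
python3 -c "
import cv2;a=cv2.imread('pics/side9.png')[60:400,190:480];cv2.imwrite('pics/c9.png',cv2.resize(a,None,fx=1.7,fy=1.7,interpolation=cv2.INTER_CUBIC))"
```

```text
(no output)
```

View pics/c9.png

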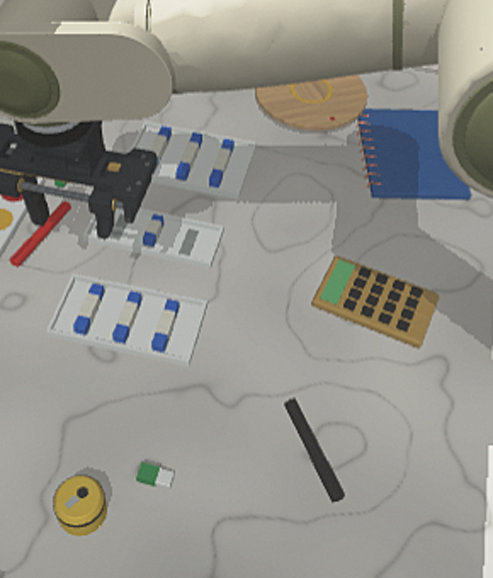

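```bash
python3 -m handwheel '40 -14 0 0.05 -1;82 -28 0 0.1 -1;124 -42 0 0.15 -1;166 -56 0 0.2 -1;208 -70 10 0.25 -1;246 -80 20 0.288 -1;246 -80 20 0.288 -1;246 -80 20 0.288 -1;246 -80 20 0.288 -1'; python3 - <<'E'
from h import *
from scipy.optimize import least_squares
c=cam("wrist");im,d=r.read_camera("wrist");cv2.imwrite("pics/w13.png",im)
hs=cv2.cvtColor(im,cv2.COLOR_BGR2HSV);m=cv2.inRange(hs,(18,140,60),(33,255,255));ys,xs=np.nonzero(m);q=cloud(c,d,np.c_[xs,ys]);q=q[(np.hypot(q[:,0]-575,q[:,1]-407)<60)]
t=q[(q[:,2]>38)&(q[:,2]<46)];print("top",t.mean(0).round(1),(t.min(0)+t.max(0))/2,len(t),np.percentile(q[:,2],98))
w=q[(q[:,2]<32)&(q[:,2]>5)][:,:2];f=least_squares(lambda p:np.hypot(*(w-p).T)-27,[575,407],loss="soft_l1");print(f.x.round(1),abs(f.fun).mean(),len(w))
E
python3 plan.py 575 406 22 1.3
```

```text
clock: 41.05
tool_pos: [576.4, 403.4, 164.7]
ee_rot: [-3.141, 0.001, 1.299]
force: [0.4, -1.3, -0.1]
grip_width: 88.3
grasp_force: 0.0
top [575.  407.8  42.1] [574.76802379 406.62257519  41.24636361] 2037 245.22320146992013
[574.4 406.3] 0.12401007644717785 94
shift [  2.3  -2.2 143.1] turn -0.002 j6 0.89
at [576.5 403.3 165.1] yaw 1.298 clk 41.1
```

View pics/w13.png

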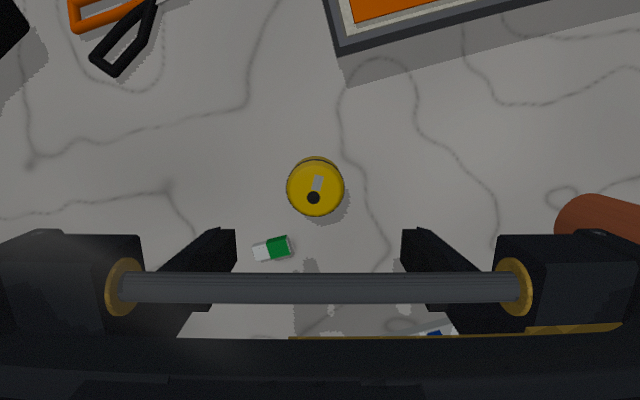

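The wrist view shows the sharpener at (316,187), at about (574.6,406.4); the eraser at (272,248) is clear of the finger paths.

```bash
python3 -m handwheel '2.6 -2.7 20 0 -1;2.6 -2.7 60 0 -1;2.6 -2.7 100 0 -1;2.6 -2.7 130 0 -1;2.6 -2.7 146 0 -1;2.6 -2.7 150 0 -1;2.6 -2.7 150 0 -1;2.6 -2.7 150 0 1;2.6 -2.7 150 0 1;2.6 -2.7 150 0 1' 30; python3 -m handwheel '0 0 0 0 1;0 0 0 0 1';python3 -m handwheel '0 0 -40 0 1;0 0 -90 0 1;0 0 -130 0 1;0 0 -130 0 1'; python3 plan.py 459 -354 150 0.2
```

```text
clock: 42.1
tool_pos: [574.4, 408.1, 16.4]
ee_rot: [3.14, -0.001, 1.3]
force: [-0.5, 0.2, 0.3]
grip_width: 66.3
grasp_force: 0.0
clock: 42.3
tool_pos: [574.1, 408.0, 15.7]
ee_rot: [3.141, -0.0, 1.3]
force: [-0.3, -0.2, 0.9]
grip_width: 53.4
grasp_force: 30.0
clock: 42.7
tool_pos: [575.9, 409.0, 152.3]
ee_rot: [3.133, -0.007, 1.3]
force: [0.0, 0.8, -1.5]
grip_width: 53.2
grasp_force: 30.0
shift [-766.4   91.5   -2.6] turn 1.1 j6 0.71
at [575.9 409.  152.3] yaw 1.3 clk 42.7
```

```bash
python3 -m handwheel '-47 5.6 0 0 1;-94 11 0 0 1;-141 17 0 0 1;-188 22 0 0 1;-235 28 0 0 1;-282 34 0 0 1;-329 39 0 0 1;-376 45 0 0 1;-423 50 0 0 1;-470 56 0 0 1'; cat > ring.py <<'E'
from h import *
from scipy.optimize import least_squares
def fit(n,c,im):
    hs=cv2.cvtColor(im,cv2.COLOR_BGR2HSV);m=cv2.inRange(hs,(19,120,100),(33,255,255));ys,xs=np.nonzero(m)
    q=onz(c,np.c_[xs,ys].astype(float),26);q=q[np.hypot(q[:,0]-459,q[:,1]+356)<50][:,:2]
    if len(q)<30: return print(n,"few",len(q))
    f=least_squares(lambda p:np.hypot(*(q-p[:2]).T)-p[2],[459,-356,33],loss="soft_l1");print(n,f.x.round(1),abs(f.fun).mean().round(2),len(q))
if __name__=="__main__":
    for n in("side","scene"): fit(n,cam(n),cv2.imread(f"pics/{n}0.png"))
    m=r.camera_model("wrist");K,d,_=cam("wrist");T=np.eye(4);T[:3,:3]=R.from_euler('xyz',[-3.1405,0,.9025]).as_matrix();T[:3,3]=[509.75,-302.85,178.3]
    fit("w11",(K,d,T@np.array(m["hand_eye"])),cv2.imread("pics/w11.png"))
    fit("now",cam("wrist"),r.read_camera("wrist")[0])
E
python3 ring.py; python3 plan.py 459 -355 150 1.3
```

```text
clock: 43.7
tool_pos: [501.1, -61.5, 144.7]
ee_rot: [-3.14, -0.0, 1.3]
force: [1.5, 0.1, -1.2]
grip_width: 53.0
grasp_force: 30.0
side [ 460.6 -357.6   33.2] 1.74 107
scene few 20
w11 [ 459.6 -357.2   33. ] 1.72 865
now few 0
shift [-288.1   38.    -4.7] turn -0.004 j6 -0.39
at [500.7 -67.4 144.7] yaw 1.296 clk 43.75
```

```bash
python3 -m handwheel '-31 -5 0 0.14 1;-62 -9 0 0.28 1;-94 -14 0 0.42 1;-125 -18 0 0.56 1;-156 -23 0 0.7 1;-188 -27 0 0.85 1;-220 -32 0 1 1;-250 -37 0 1.14 1;-282 -42 0 1.296 1;-313 -46 -6 1.296 1'; python3 -m handwheel '0 0 0 0 1;0 0 0 0 1;0 0 0 0 1'; python3 - <<'E'
from ring import *
c=cam("wrist");im,d=r.read_camera("wrist");cv2.imwrite("pics/w14.png",im);fit("now",c,im)
hs=cv2.cvtColor(im,cv2.COLOR_BGR2HSV);m=cv2.inRange(hs,(19,120,100),(33,255,255))
s=r.observe();print(s["tool_pos"],s["grasp_force"])
E
python3 plan.py 460 -357.3 150 0
```

```text
clock: 44.75
tool_pos: [372.9, -349.7, 150.1]
ee_rot: [-3.139, 0.001, -0.001]
force: [0.6, 0.6, -1.4]
grip_width: 53.0
grasp_force: 30.0
clock: 45.05
tool_pos: [374.2, -348.1, 150.8]
ee_rot: [-3.14, 0.001, 0.005]
force: [-0.4, -0.0, -1.0]
grip_width: 52.7
grasp_force: 30.0
now [ 459.7 -356.9   33.1] 1.64 2022
[ 374.31121051 -348.10759708  150.9204342 ] 29.999941864516586
shift [85.6  9.6  0.9] turn 0.005 j6 0.91
at [ 374.3 -348.1  150.9] yaw 0.005 clk 45.1
```

View pics/w14.png

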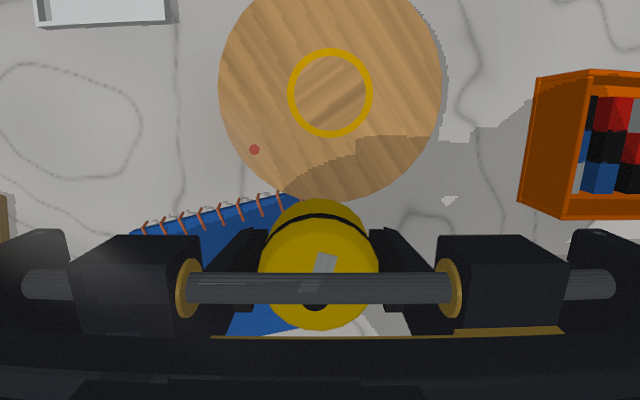

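Ring is centred at (330,92), measured at (459.7,−356.9) by three fits; the sharpener is held upright at (318,265). My picture views are used up, so from here I rely on numbers.

```bash
python3 -m handwheel '30 3 0 0.005 1;60 6 0 0.005 1;86.6 9.2 20 0.005 1;86.6 9.2 40 0.005 1;86.6 9.2 40 0.005 1;86.6 9.2 40 0.005 1'; python3 - <<'E'
from h import *
from scipy.optimize import least_squares
c=cam("wrist");s=r.observe();p=s["tool_pos"];im,d=r.read_camera("wrist")
hs=cv2.cvtColor(im,cv2.COLOR_BGR2HSV);m=cv2.inRange(hs,(18,140,60),(33,255,255));ys,xs=np.nonzero(m);q=cloud(c,d,np.c_[xs,ys]);q=q[np.hypot(*(q-p)[:,:2].T)<40]
zb=p[2]-16
h=q[:,2]-zb; print("top z rel",np.percentile(h,[50,95]).round(1))
w=q[(h<32)&(h>3)][:,:2];f=least_squares(lambda t:np.hypot(*(w-t).T)-27,p[:2],loss="soft_l1");print(f.x.round(1),abs(f.fun).mean(),len(w))
t=q[(h>38)&(h<46)]; A=np.c_[t[:,:2]-p[:2],np.ones(len(t))];co=np.linalg.lstsq(A,t[:,2],rcond=None)[0];print("top tilt",co.round(3))
E
python3 plan.py 461 -356.9 42.3 0
```

```text
clock: 45.7
tool_pos: [460.7, -357.5, 111.6]
ee_rot: [-3.141, 0.0, -0.0]
force: [-0.1, 0.2, -0.5]
grip_width: 53.0
grasp_force: 30.0
top z rel [42.2 95.4]
[ 459.1 -357.4] 0.163381921856153 1192
top tilt [-3.50000e-02  1.00000e-03  1.38092e+02]
shift [ 0.2 -1.1 70. ] turn -0.001 j6 0.91
at [ 460.8 -357.9  112.3] yaw -0.001 clk 45.75
```

```bash
python3 -m handwheel '0.6 -0.8 25 0 1;0.6 -0.8 48 0 1;0.6 -0.8 60 0 1;0.6 -0.8 66 0 1;0.6 -0.8 69 0 1;0.6 -0.8 70 0 1;0.6 -0.8 70 0 1;0.6 -0.8 70 0 1' 10; python3 -m handwheel '0 0 0 0 -0.35;0 0 0 0 -0.45;0 0 0 0 -0.7;0 0 0 0 -1;0 0 0 0 -1;0 0 -20 0 -1;0 0 -50 0 -1;0 0 -90 0 -1;0 0 -130 0 -1;0 0 -130 0 -1'; python3 plan.py 380 -357 170 0
```

```text
clock: 46.55
tool_pos: [461.4, -357.5, 42.0]
ee_rot: [3.141, -0.001, -0.001]
force: [-0.5, 0.2, -1.2]
grip_width: 53.5
grasp_force: 10.0
clock: 47.55
tool_pos: [462.7, -358.8, 176.8]
ee_rot: [3.134, -0.006, -0.001]
force: [0.3, -0.2, -0.1]
grip_width: 88.1
grasp_force: 0.0
shift [-82.7  -1.7   6.3] turn -0.001 j6 0.82
at [ 462.7 -358.8  176.8] yaw -0.001 clk 47.55
```

```bash
python3 -m handwheel '-30 0 0 0 -1;-65 0 0 0 -1;-90 0 0 0 -1;-90 0 0 0 -1;-90 0 0 0 -1'; python3 - <<'E'
from h import *
from scipy.optimize import least_squares
from ring import fit
C=np.array([459.7,-356.9])
for n in("wrist","side","scene"):
    c=cam(n);im,d=r.read_camera(n)
    hs=cv2.cvtColor(im,cv2.COLOR_BGR2HSV)
    m=cv2.inRange(hs,(18,140,60),(33,255,255));ys,xs=np.nonzero(m);q=cloud(c,d,np.c_[xs,ys]);q=q[np.hypot(*(q[:,:2]-C).T)<45]
    t=q[(q[:,2]>64)&(q[:,2]<72)];w=q[(q[:,2]<57)&(q[:,2]>30)][:,:2]
    if len(w)<10: print(n,"few",len(q),len(w));continue
    f=least_squares(lambda p:np.hypot(*(w-p).T)-27,C,loss="soft_l1");print(n,"drum",f.x.round(1),abs(f.fun).mean().round(2),len(w),"top z",np.median(t[:,2]).round(1))
    g=q[q[:,2]<28.5][:,:2]
    if len(g)>20:
        f=least_squares(lambda p:np.hypot(*(g-p).T)-33,C,loss="soft_l1");print("  ring",f.x.round(1),len(g))
E
for n in side scene; do python3 look.py $n 20; done; python3 plan.py 400 0 250 1.57
```

```text
clock: 48.05
tool_pos: [371.3, -357.3, 171.1]
ee_rot: [-3.141, -0.0, -0.002]
force: [0.0, -0.1, 0.8]
grip_width: 88.1
grasp_force: 0.0
wrist few 4751 0
side drum [ 460.5 -356.7] 1.3 110 top z 67.6
  ring [ 460.7 -358.3] 53
scene few 49 3
[641.6, -192.2] L=71 ang=3.120 zdep [21.0, 18.0]
[589.7, -191.8] L=67 ang=0.006 zdep [20.0, 21.0]
[668.1, -154.0] L=104 ang=1.579 zdep [19.0, 18.0]
[615.3, -152.9] L=103 ang=1.559 zdep [19.0, 21.0]
[641.8, -114.6] L=69 ang=3.120 zdep [19.0, 19.0]
[589.5, -113.5] L=70 ang=3.121 zdep [18.0, 19.0]
[633.9, 132.3] L=69 ang=0.040 zdep [20.0, 20.0]
[582.6, 130.9] L=68 ang=0.014 zdep [21.0, 20.0]
[659.6, 161.7] L=76 ang=1.574 zdep [19.0, 20.0]
[633.6, 161.2] L=102 ang=2.323 zdep [22.0, 20.0]
[607.8, 160.2] L=77 ang=1.582 zdep [22.0, 20.0]
[582.3, 159.8] L=103 ang=0.861 zdep [22.0, 21.0]
[633.5, 189.6] L=69 ang=0.018 zdep [22.0, 19.0]
[582.2, 159.6] L=102 ang=2.310 zdep [20.0, 20.0]
[556.7, 159.3] L=77 ang=1.584 zdep [20.0, 21.0]
[581.9, 188.6] L=68 ang=0.022 zdep [20.0, 22.0]
clk 48.25
[643.1, -195.0] L=70 ang=3.117 zdep [19.0, 20.0]
[582.9, 129.0] L=67 ang=0.040 zdep [23.0, 20.0]
clk 48.3
shift [  28.1 -357.1  -78.9] turn -1.57 j6 0.0
at [ 371.8 -357.   171.1] yaw -0.0 clk 48.3
```

```bash
python3 - <<'E'
from h import *
from scipy.optimize import least_squares
c=cam("wrist");im,d=r.read_camera("wrist");C=np.array([459.7,-356.9])
hs=cv2.cvtColor(im,cv2.COLOR_BGR2HSV);m=cv2.inRange(hs,(18,120,60),(33,255,255));ys,xs=np.nonzero(m);q=cloud(c,d,np.c_[xs,ys]);k=np.hypot(*(q[:,:2]-C).T)<45;q=q[k]
print(np.percentile(q[:,2],[2,20,50,80,98]).round(1))
t=q[q[:,2]>66];h=cv2.minEnclosingCircle(t[:,:2].astype(np.float32));print("top",h,len(t))
g=q[q[:,2]<28.5][:,:2];print(len(g))
if len(g)>20: print(least_squares(lambda p:np.hypot(*(g-p).T)-33,C,loss="soft_l1").x)
E
python3 -m handwheel '3 -36 -8 -0.14 -1;6 -72 -16 -0.28 -1;9 -108 -24 -0.42 -1;12 -144 -32 -0.56 -1;15 -180 -40 -0.7 -1;18 -216 -48 -0.84 -1;21 -252 -56 -0.98 -1;24 -288 -64 -1.12 -1;26 -324 -72 -1.26 -1;28 -357 -79 -1.4 -1'; python3 -m handwheel '0 0 0 -0.15 -1;0 0 0 -0.17 -1;0 0 0 -0.17 -1'; for n in side scene wrist; do python3 look.py $n 20|grep -E "L=(4|5)"; done; python3 -c "
from h import *
s=r.observe();print(s['tool_pos'],s['clock'])
from seg import blobs
im,d=r.read_camera('side');c=cam('side');print([(p,a,onz(c,[p],20)[0].round(0)) for p,a in blobs('side',im)[0]])"
```

```text
[25.6 27.  67.2 68.7 69.9]
top ((459.929443359375, -357.3350830078125), 24.422809600830078) 2797
1627
[ 460.4559438  -356.91223215]
clock: 49.35
tool_pos: [399.7, 1.6, 250.8]
ee_rot: [3.141, -0.0, 1.405]
force: [0.2, 0.6, -0.1]
grip_width: 88.3
grasp_force: 0.0
clock: 49.65
tool_pos: [399.7, -0.3, 250.2]
ee_rot: [-3.141, 0.0, 1.566]
force: [0.7, -0.1, 0.1]
grip_width: 88.0
grasp_force: 0.0
[618.5, 7.0] L=48 ang=1.562 zdep [19.0, 20.0]
[399.67964493  -0.65375751 250.18429147] 49.8
[([440.5, 125.2], 10, array([ 266., -361.,   20.])), ([286.6, 137.0], 27, array([ 668., -193.,   20.])), ([305.4, 140.9], 31, array([ 615., -192.,   20.])), ([323.7, 144.5], 30, array([ 564., -191.,   20.])), ([277.8, 156.0], 51, array([ 668., -115.,   20.])), ([297.0, 160.2], 56, array([ 615., -114.,   20.])), ([316.4, 164.3], 61, array([ 563., -113.,   20.])), ([411.9, 164.1], 12, array([ 326., -182.,   20.])), ([415.4, 174.9], 16, array([ 313., -145.,   20.])), ([282.8, 188.1], 17, array([621., -11.,  20.])), ([276.8, 200.0], 40, array([623.,  30.,  20.])), ([176.8, 206.9], 45, array([841., 113.,  20.])), ([133.1, 221.0], 15, array([918., 178.,  20.])), ([246.2, 229.8], 33, array([661., 132.,  20.])), ([268.7, 234.5], 40, array([608., 131.,  20.])), ([290.7, 239.3], 39, array([557., 130.,  20.])), ([237.4, 250.6], 66, array([660., 190.,  20.])), ([260.3, 255.6], 64, array([608., 189.,  20.])), ([283.2, 260.8], 68, array([556., 188.,  20.]))]
```

```bash
python3 -c "
from bench import r
print(r.job_done())"
```

```text
the job is handed in; nothing more can be done
None
```

The job is handed in (verdict not shown): the cameras show all seven sticks found flat in their matching rows (three long, three medium, one short), the sharpener upright within about 1 mm of the ring's centre, and I left the eraser alone; however, I viewed 16 pictures, two over the limit of 14.

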